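# Load the slanted warming shelf and set its thermostat

## Task

Get the warming shelf ready for lunch: put the two green-banded cartons in its free lane, lid up and lengthwise down the slope, one squarely on top of the other and each with its end snug against the steel backstop. Set them down gently without dropping them, leave the orange-banded cartons and everything else where they are, and have the thermostat dial turned to its green 60-degree mark.

Things in the scene. Friction and masses are not known exactly. Their poses are not given: they have to be found in the camera images.
- green1: Rigid closed snack carton, brown board with a green band round its middle, 130 (its x) x 62 (y) x 46 mm (z), 0.15 to 0.3 kg. Origin: centre of the underside; z points out of the lid, the large face with four dark vent holes (a dark seam runs round the sides 10 mm below it). Starts lying flat on the bench at the left, lid up.
- green2: Same carton, same axes. Starts standing on end (x up, lid sideways) in the pan at the right, in any of the three places of a row of cartons; its lower end is 3 mm above the bench. Only 8 mm gap to a neighbour at its narrow sides, so in the pan it can only be gripped over lid and underside (46 mm).
- orange1: Orange-banded carton of the same size, make and axes, standing in the pan. Leave alone.
- orange2: Orange-banded carton of the same size, make and axes, standing in the pan. Leave alone.
- orange3: Orange-banded carton of the same size, make and axes, lying lid up in the right-hand lane of the warming shelf with its end against the backstop, as they all should lie. Leave alone.
- pan: Fixed steel pan, 255 x 120 mm (275 x 132 over the rim), 35 mm high, walls and floor 3 mm thick; origin: centre of its underside on the bench, x along its length. The cartons stand in a row at x = -70, 0 and 70 mm on its middle line, lids and undersides towards its long sides.
- warmer: Slanted heated shelf, fixed: plate 290 mm wide, 240 long, sloping down 15 degrees away from the robot to a backstop. Origin: on the bench under the plate's middle; x level, towards the backstop; y left. Plate 117 mm above the bench at its front edge (x = -116 mm), 55 at the backstop (x = 116). Control box: x -95 to 75, y -245 to -155 mm, top 99 mm above the bench.
- seat (a point): On the plate at the foot of the backstop, mid-width of the free (left) lane. x: down the slope, square into the backstop (its face is x = 0; 98 mm high, 5 thick); y: left across the plate; z: out of the plate. Lane clear for y = -65 to 65 mm between wire rails 11 mm (right) and 21 mm (left) high. Friction about 0.6 (0.5 to 0.7): cartons stay where put and do not slide down by themselves.
- dial_grip (a point): On the thermostat knob's axis, at the height to grip its bar, 136 mm above the bench. Disc 50 mm across with a bar 47 mm long (this frame's x) and 14 mm wide (its y), 105 to 143 mm above the bench; black, white pointer line towards its -x end. The frame turns with the knob.
- dial (a joint): Thermostat knob on the control box, vertical axis: rad, growing clockwise seen from above. At 0 (a stop) the pointer points along the warmer's -x; other stop 3.8. Ticks every 30 degrees of turn; the fifth, longer and green, at 2.094 rad (120 degrees of turn) means 60 degrees C. Starts at 0.6 to 1.4, stays where left, turns at about 0.04 N m.
- jar1: Closed yoghurt jar, 60 mm across, 70 tall, standing in front of the shelf; origin: centre of its underside. Leave alone.
- jar2: Closed yoghurt jar, 60 mm across, 70 tall, standing in front of the shelf; origin: centre of its underside. Leave alone.

How it is judged:
By the outcome, as a careful person would: the job done as asked, in the order asked, and still so for the second after the job is handed in, with the robot touching nothing.
It also fails if it takes over 72 s, if anything falls off the work surface, if the arm or the gripper's body presses on something with over 40 N, if the wrist force passes 120 N, or if a joint passes its speed limit or range.

## Robot

A 6-joint arm with a two-finger parallel gripper is mounted at the origin on the work surface. World frame = base frame: x ahead of the robot, y to its left, z up, the work surface at z = 0. Lengths are in m, angles in degrees, forces in N, time in s.
With the tool pointing down it reaches from about 0.325 to 0.9 m from the base axis. Payload 6.1 kg.
Tool frame: the origin (TCP) lies at the very end of the fingers, on their centre line; the grasp point (between the pads) lies 19 mm behind it; z points along the fingers, x is the direction in which the jaws open and shut, and the axes are right-handed (so a half turn about z gives the same grasp; the last joint's range is limited). The gripper opens to 87 mm and grips with 3 to 60 N. Pads are 19 mm wide; open, the fingers measure 117 mm over their backs; the gripper's body (75 mm by 190 mm) begins 51 mm behind the grasp point.
Start: joints at [67.374, 12.628, 87.462, -0, 79.91, -7.225], TCP at [0.166, 0.603, 0.184] pointing down, gripper open.
Joint ranges: [-170.65, 170.65], [-52.31, 119.04], [5.05, 147.46], [-71.25, 251.25], [11.57, 151.72], [-153.62, 153.62]. Speed limits (degrees/s): [147.25, 147.25, 172.46, 180, 180, 180].

## Interface

Orientations are given as a 3x3 rotation matrix whose columns are the frame's x, y, z axes.
In Python, from bench import sensors, imaging, workorder, look_for, masks_of gives the robot as it stands.
- The arm moves only by the shell command python3 -m crank 'ROWS' [FORCE]. ROWS is JSON, a list of rows, each a list of 3 entries, a list of its own where there are three numbers: the finger opening in cm, from 0 to 8.7, then the shift along the tool's x, y, z in cm, then the turn, a rotation vector about the tool's x, y, z in rad. In form: [[grip, [dx, dy, dz], [rx, ry, rz]], ...]. A call has exactly 5 rows; each row is the pose to reach, as a shift and turn from the pose commanded when the call began, along the tool's axes at that moment; what a row does not reach only later rows make up. A row lasts 1/8 s, in which the tool goes at most 62.5 mm and 10.7 degrees, less where a joint would pass 70% of its speed; a pose out of reach is approached as far as the arm can. A call with a gripper value outside its range is refused whole. The fingers move at their own pace and stop on an object; FORCE is the grip in N (left out, the last holds). Time passes only in rows, so rows that repeat a pose let the fingers close, or fill a call up. It gives the time, the measured TCP pose, the force and the opening at its end, in the units of the state.
- sensors.sense(): the state, without advancing time (a new reading comes with each control period).
- imaging.grab_frame(name): name is "side" or "top" or "wrist"; returns a dict with "image" (480x640x3 uint8, blue, green, red), "intrinsics" (3x3 intrinsics, pixels), "k1" (the pictures are not rectified: a ray, as slopes to the right and down, at radius r is drawn at 1 + k1 r^2 times it, then the intrinsics apply), "R" (3x3) and "t" (3): a world point X has camera coordinates R X + t. Camera axes: x right, y down, z forward; pixel columns grow to the right and rows downward; lengths in m; the calibration is good to about 2 mm. A picture is of the moment at which its call begins. There is no depth.
- workorder.close_job(): hands the job in, once; it reports no verdict.
Trained networks look in a picture, given as the dict that the camera call returned (one of the last four; its "shot" number tells which), for a name from the list of things; names that differ only in an ending like _2 or _b are one class to them, and where a whole thing is asked for, a point or a joint stands for the part that bears it (a point fixed in the world has none). Each returns a list of dicts, best first, with "confidence" (0 to 1); they miss things now and then, are a little off and sometimes report something else, mostly with a low value. They report only what shows in the picture. A call takes as long as a camera call.
- look_for(picture, name): "box" ([left, top, right, bottom] in pixels, round what is visible of it).
- masks_of(picture, name): "mask" (480x640 bool, what is visible of it) and "box" ([left, top, right, bottom] in pixels, round what is visible of it).
The state is a dict: "t": time; "qpos": joint angles; "qvel": joint speeds; "joint_torque": joint torques, N m; "tool_pos": TCP position; "ee_rot": TCP orientation; "contact_force": force on the tool from outside, world axes, zero at the start; "wrist_torque": the same for the moment, N m; "finger_gap": finger opening in m.
Only numpy, scipy, OpenCV 4.12 (cv2) and the standard library are available. Lean on these libraries where they do the work, as an engineer would, in place of code of your own. Each camera call takes 0.05 s, during which the arm holds its last target.

## Working session

There is one attempt and no reset: what is moved stays moved. The work goes in short steps, Python scripts to look and compute and a shell command to move; the robot and the scene stay as the last step left them, time stands still between calls to the robot, and variables do not carry over. Pictures are saved under pics/ and viewed, and the job is handed in when it is done.

```bash
ls; mkdir -p pics
python3 - <<'E'
from bench import sensors, imaging
import cv2
print(sensors.sense())
for n in ["side","top","wrist"]:
    d=imaging.grab_frame(n); cv2.imwrite(f"pics/{n}0.png",d["image"]); print(n,d["intrinsics"],d["k1"],d["R"],d["t"],d["shot"])
E
```

```text
pics
{'t': 0.0, 'qpos': array([ 6.73730782e+01,  1.26752195e+01,  8.75268180e+01, -6.81559837e-04,
        7.99093967e+01, -7.22649573e+00]), 'qvel': array([ 0.01347051, -0.03358091, -0.01044013,  0.01845829,  0.03621959,
       -0.04625965]), 'joint_torque': array([ 3.79818652e-03, -4.94595194e+01, -3.87389195e+01,  7.02748471e-02,
        5.71229425e-02, -1.88181843e-04]), 'tool_pos': array([0.16572931, 0.60190039, 0.18272784]), 'ee_rot': array([[ 2.65560555e-01,  9.64093900e-01, -7.37446501e-04],
       [ 9.64092248e-01, -2.65561476e-01, -1.79969859e-03],
       [-1.93091582e-03, -2.33037498e-04, -9.99998109e-01]]), 'contact_force': array([ 0.23332121, -1.15099408,  0.88071142]), 'wrist_torque': array([-0.01654938,  0.01411066, -0.02386768]), 'finger_gap': 0.08663989646538081}
side [[498.19147225   0.         324.53905517]
 [  0.         498.19147225 236.1641549 ]
 [  0.           0.           1.        ]] 0.03430466863736299 [[ 0.97712498 -0.21262066  0.00438421]
 [-0.15578411 -0.72965491 -0.66583408]
 [ 0.14476904  0.64992013 -0.74608696]] [-0.50639998  0.16005409  1.19067443] 1
top [[534.64673869   0.         318.2769851 ]
 [  0.         534.64673869 236.68507572]
 [  0.           0.           1.        ]] -0.07514950695905721 [[-0.15695972 -0.9875893  -0.00556983]
 [-0.96713915  0.15484683 -0.20165398]
 [ 0.20001378 -0.02626476 -0.97944099]] [0.07445964 0.54091776 1.16385197] 2
wrist [[364.1890661    0.         317.88398273]
 [  0.         364.1890661  236.34320313]
 [  0.           0.           1.        ]] -0.04568903564128984 [[ 0.26527756  0.96416701 -0.0031294 ]
 [ 0.9323597  -0.25569665  0.25558678]
 [ 0.24562817 -0.07071917 -0.96678105]] [-0.62323957 -0.03162846  0.39129634] 3
```

View pics/side0.png

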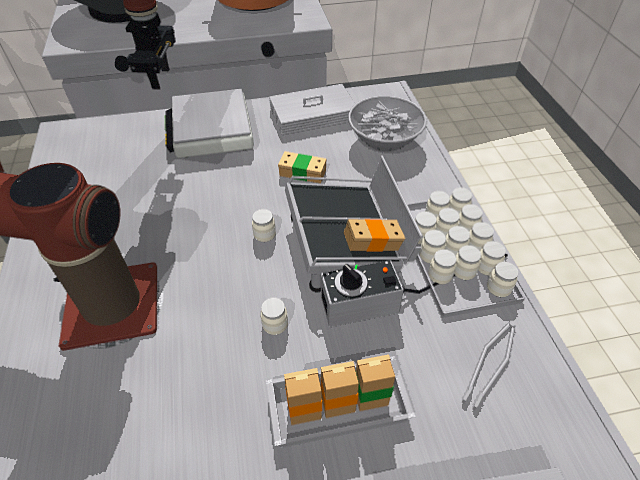

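View pics/top0.png

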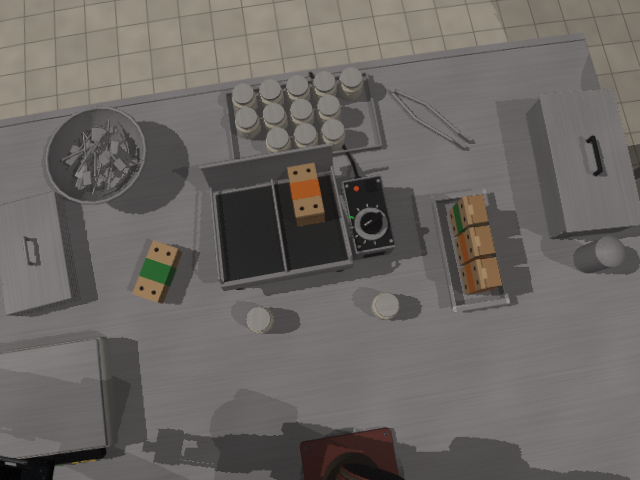

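View pics/wrist0.png

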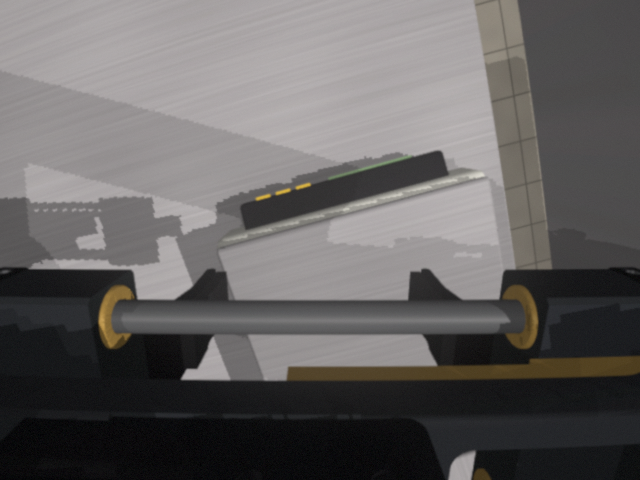

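```bash
cat > h.py <<'E'
import numpy as np, cv2
from bench import sensors, imaging, look_for, masks_of
def proj(d,X):
    X=np.atleast_2d(X); c=X@np.asarray(d["R"]).T+np.asarray(d["t"]); s=c[:,:2]/c[:,2:]
    s=s*(1+d["k1"]*(s**2).sum(1,keepdims=True)); K=np.asarray(d["intrinsics"]); return s@K[:2,:2].T+K[:2,2]
def ray(d,p):
    K=np.asarray(d["intrinsics"]); q=(np.asarray(p,float)-K[:2,2])/K[0,0]; s=q.copy()
    for _ in range(20): s=q/(1+d["k1"]*(s@s))
    R=np.asarray(d["R"]); return -R.T@np.asarray(d["t"]), R.T@np.array([s[0],s[1],1])
def atz(d,p,z):
    o,v=ray(d,p); return o+v*(z-o[2])/v[2]
def crop(d,x0,y0,x1,y1,name,draw=()):
    f=min(800/(x1-x0),600/(y1-y0)); im=cv2.resize(d["image"][y0:y1,x0:x1],None,fx=f,fy=f,interpolation=cv2.INTER_CUBIC)
    for pts,col in draw:
        P=((np.array(pts)+0.5-[x0,y0])*f).astype(int)
        for i in range(0,len(P)-1): cv2.line(im,tuple(map(int,P[i])),tuple(map(int,P[i+1])),col,1)
    cv2.imwrite(name,im); print(name,f)
E
python3 - <<'E'
from h import *
d=imaging.grab_frame("top");s=imaging.grab_frame("side")
import pickle; pickle.dump((d,s),open("ds0.pkl","wb"))
print(ray(d,(0,0))[0],ray(s,(0,0))[0])
crop(d,425,180,525,320,"pics/c_pan_top.png");crop(s,260,340,420,450,"pics/c_pan_side.png")
crop(d,200,140,400,290,"pics/c_w_top.png");crop(s,270,140,430,320,"pics/c_w_side.png")
for n in ["green1","green2","orange1","orange3","jar1","warmer","pan","dial"]:
    for k,q in (("t",d),("s",s)):
        print(n,k,[(np.round(a["box"]).tolist(),round(a["confidence"],2)) for a in look_for(q,n)])
E
```

```text
[0.30204347 0.02034443 1.24941727] [ 0.34737716 -0.76473013  0.9971363 ]
pics/c_pan_top.png 4.285714285714286
pics/c_pan_side.png 5.0
pics/c_w_top.png 4.0
pics/c_w_side.png 3.3333333333333335
green1 t [([451.0, 195.0, 490.0, 232.0], 0.86), ([133.0, 241.0, 183.0, 303.0], 0.65)]
green1 s [([356.0, 353.0, 396.0, 414.0], 0.85), ([275.0, 151.0, 325.0, 184.0], 0.69), ([287.0, 158.0, 437.0, 326.0], 0.2)]
green2 t [([451.0, 195.0, 490.0, 232.0], 0.86), ([133.0, 241.0, 183.0, 303.0], 0.65)]
green2 s [([356.0, 353.0, 396.0, 414.0], 0.85), ([275.0, 151.0, 325.0, 184.0], 0.69), ([287.0, 158.0, 437.0, 326.0], 0.2)]
orange1 t [([454.0, 226.0, 494.0, 263.0], 0.7), ([462.0, 258.0, 503.0, 293.0], 0.56), ([285.0, 164.0, 322.0, 224.0], 0.56)]
orange1 s [([320.0, 363.0, 358.0, 421.0], 0.81), ([345.0, 223.0, 404.0, 254.0], 0.65), ([275.0, 156.0, 323.0, 186.0], 0.53)]
orange3 t [([454.0, 226.0, 494.0, 263.0], 0.7), ([462.0, 258.0, 503.0, 293.0], 0.56), ([285.0, 164.0, 322.0, 224.0], 0.56)]
orange3 s [([320.0, 363.0, 358.0, 421.0], 0.81), ([345.0, 223.0, 404.0, 254.0], 0.65), ([275.0, 156.0, 323.0, 186.0], 0.53)]
jar1 t [([245.0, 306.0, 273.0, 335.0], 0.98), ([373.0, 290.0, 403.0, 321.0], 0.84)]
jar1 s [([254.0, 211.0, 279.0, 243.0], 0.98), ([260.0, 296.0, 289.0, 335.0], 0.83), ([324.0, 360.0, 360.0, 420.0], 0.58)]
warmer t [([197.0, 72.0, 396.0, 292.0], 0.92), ([448.0, 196.0, 489.0, 236.0], 0.18)]
warmer s [([288.0, 155.0, 436.0, 325.0], 0.6)]
pan t [([432.0, 191.0, 512.0, 312.0], 0.97)]
pan s [([264.0, 362.0, 417.0, 447.0], 0.79)]
dial t [([356.0, 212.0, 388.0, 236.0], 0.96)]
dial s [([342.0, 268.0, 364.0, 290.0], 0.91)]
```

View pics/c_pan_top.png

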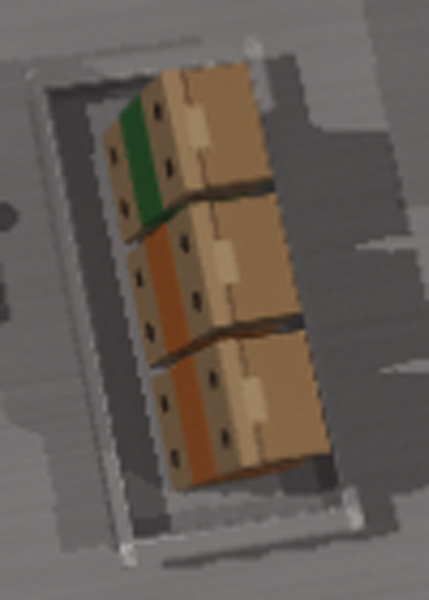

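View pics/c_pan_side.png

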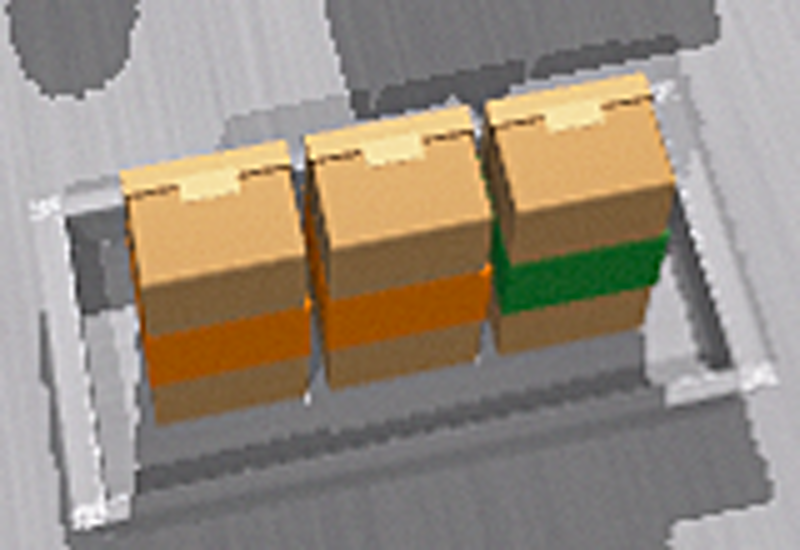

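View pics/c_w_top.png

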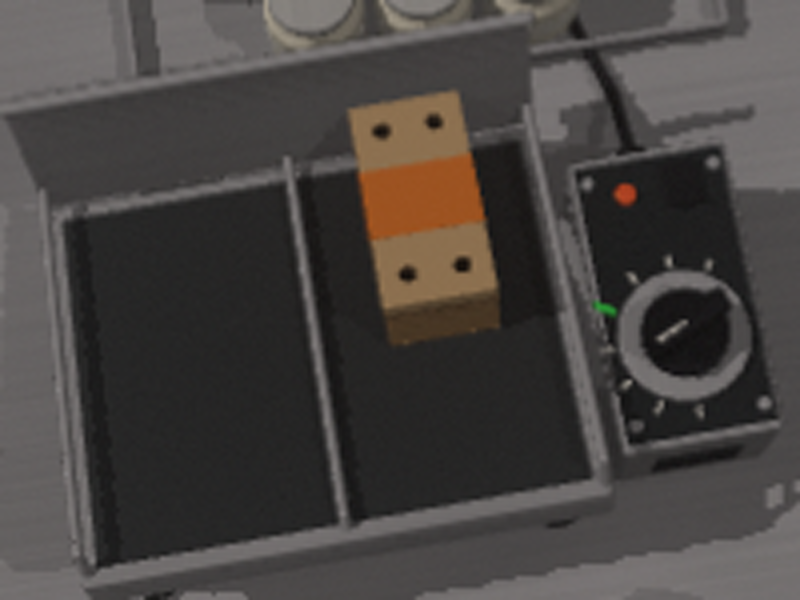

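View pics/c_w_side.png

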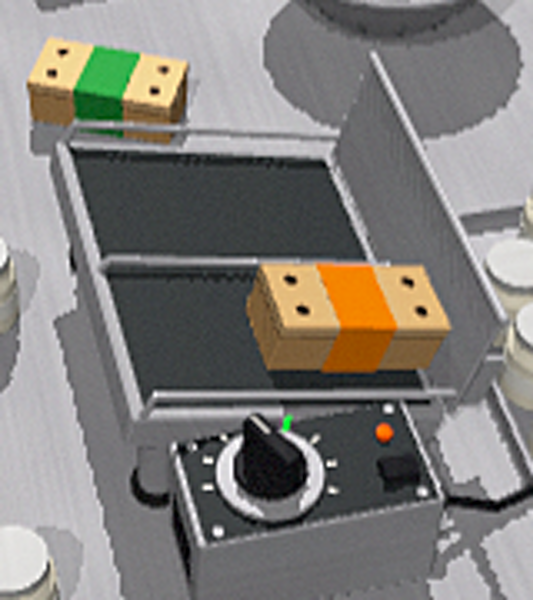

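Run:
```python
from h import *
import pickle; d,s=pickle.load(open("ds0.pkl","rb"))
crop(d,125,232,195,312,"pics/c_g1_top.png");crop(s,265,140,335,195,"pics/c_g1_side.png")
crop(s,340,255,440,330,"pics/c_box_side.png")
crop(d,340,165,400,265,"pics/c_box_top.png")
```

```text
pics/c_g1_top.png 7.5
pics/c_g1_side.png 10.909090909090908
pics/c_box_side.png 8.0
pics/c_box_top.png 6.0
```

View pics/c_g1_top.png

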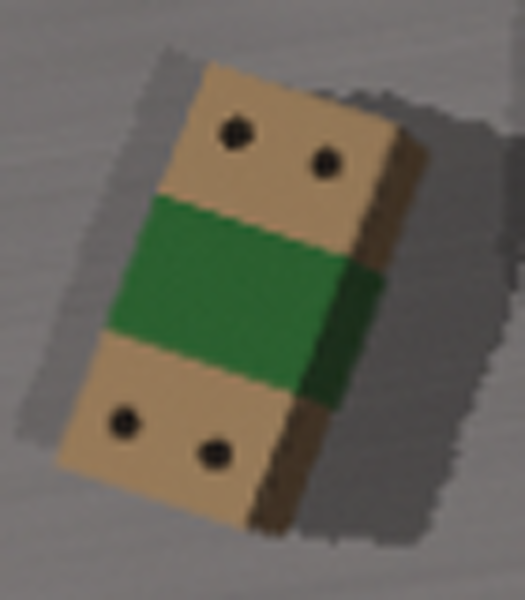

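View pics/c_g1_side.png

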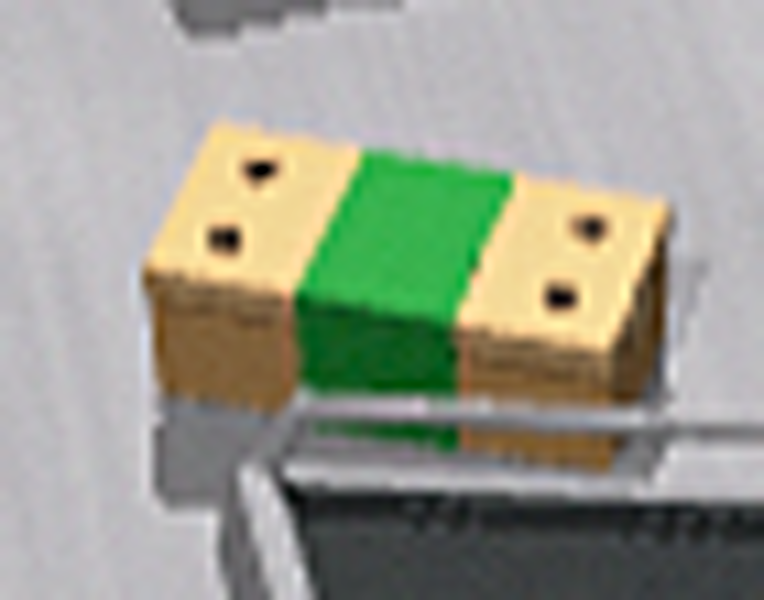

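View pics/c_box_side.png

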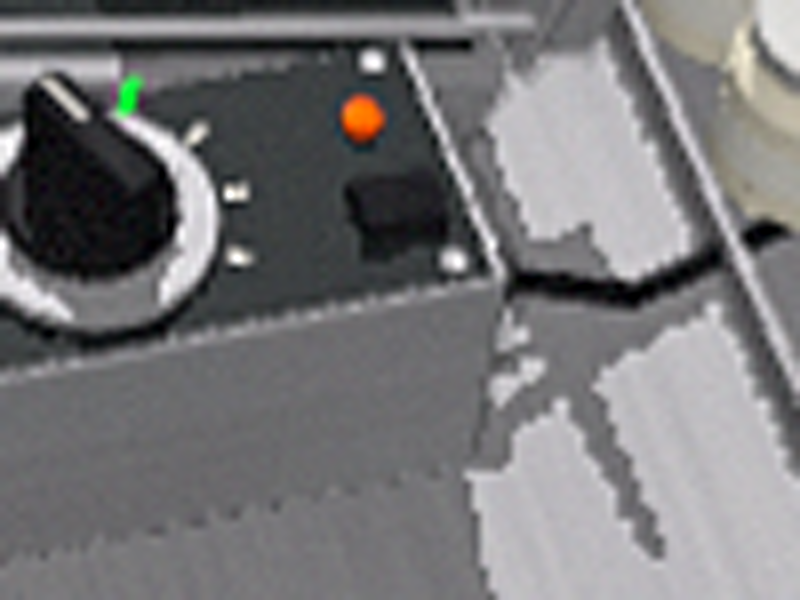

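View pics/c_box_top.png

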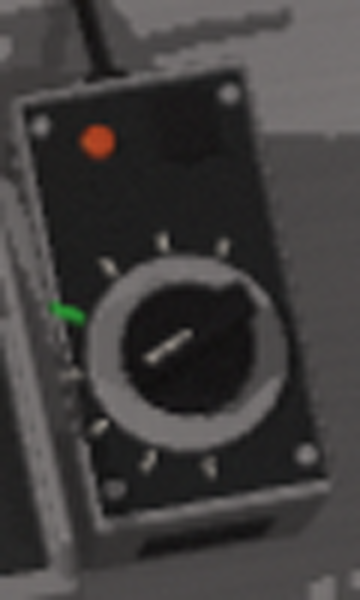

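```bash
cat > fit.py <<'E'
from h import *
from scipy.optimize import least_squares
def fit(obs,x0):
    # obs: (cam, pix, local xyz (z world height)) ; params x,y,yaw
    def W(p,L):
        c,s=np.cos(p[2]),np.sin(p[2]); return np.array([p[0]+c*L[0]-s*L[1],p[1]+s*L[0]+c*L[1],L[2]])
    f=lambda p: np.concatenate([proj(c,W(p,L))[0]-px for c,px,L in obs])
    r=least_squares(f,x0,loss='soft_l1'); return r.x,f(r.x).reshape(-1,2)
def un(u,v,f,x0,y0): return np.array([(u+.5)/f-.5+x0,(v+.5)/f-.5+y0])
E
python3 - <<'E'
from fit import *
import pickle; d,s=pickle.load(open("ds0.pkl","rb"))
T=lambda u,v: un(u,v,6,340,165)
S=lambda u,v: un(u,v,8,340,255)
W4=lambda u,v: un(u,v,4,200,140)
W3=lambda u,v: un(u,v,3.3333,270,140)
ob=[(d,T(17,100),(.075,-.155,.099)),(d,T(243,66),(.075,-.245,.099)),(d,T(328,484),(-.095,-.245,.099)),(d,T(102,525),(-.095,-.155,.099)),
(s,S(405,40),(.075,-.155,.099)),(s,S(503,278),(.075,-.245,.099)),(s,W3(173,443),(-.095,-.155,.099)),(s,W3(205,548),(-.095,-.245,.099)),
(d,W4(5,112),(.1414,.145,.1497)),(d,W4(530,20),(.1414,-.145,.1497)),(s,W3(373,52),(.1414,.145,.1497)),(s,W3(506,325),(.1414,-.145,.1497))]
w,r=fit(ob,[.6,0,0]); print("warmer",w,np.degrees(w[2])); print(r.round(1).tolist())
w2,r=fit(ob[:8],[.6,0,0]); print("warmer box only",w2); 
wt,r=fit([o for o in ob if o[0] is d],[.6,0,0]); ws,r=fit([o for o in ob if o[0] is s],[.6,0,0]); print(wt,ws)
G=lambda u,v: un(u,v,7.5,125,232); H=lambda u,v: un(u,v,10.909,265,140)
# top: corners lid: far-left(208,62) far-right(398,124) near-right(248,530) near-left(57,465)
ob=[(d,G(208,62),(.065,.031,.046)),(d,G(398,124),(.065,-.031,.046)),(d,G(248,530),(-.065,-.031,.046)),(d,G(57,465),(-.065,.031,.046)),
(d,G(430,155),(.065,-.031,0)),(d,G(285,535),(-.065,-.031,0)),
(s,H(215,122),(-.065,.031,.046)),(s,H(148,278),(-.065,-.031,.046)),(s,H(668,203),(.065,.031,.046)),(s,H(612,355),(.065,-.031,.046)),(s,H(158,395),(-.065,-.031,0)),(s,H(610,468),(.065,-.031,0))]
g,r=fit(ob,[.55,.35,0]); print("g1",g,np.degrees(g[2])); print(r.round(1).tolist())
P=lambda u,v: un(u,v,4.2857,425,180); Q=lambda u,v: un(u,v,5,260,340)
z=.133
C=dict(A=(.031,.023,z),B=(.031,-.023,z),C=(-.031,-.023,z),D=(-.031,.023,z),d=(-.031,.023,.003),b=(.031,-.023,.003),c=(-.031,-.023,.003))
ob=[(d,P(163,70),C['A']),(d,P(247,62),C['B']),(d,P(274,182),C['C']),(d,P(185,198),C['D']),(d,P(132,242),C['d']),
(s,Q(645,72),C['A']),(s,Q(488,100),C['D']),(s,Q(672,185),C['B']),(s,Q(513,215),C['C']),(s,Q(500,353),C['c']),(s,Q(643,327),C['b'])]
g2,r=fit(ob,[.5,-.3,0]); print("g2",g2,np.degrees(g2[2])); print(r.round(1).tolist())
O=dict(a=(352,108),b=(458,92),c=(497,297),e=(385,310)) # orange3 lid corners
c15,s15=np.cos(np.radians(15)),np.sin(np.radians(15))
c,sn=np.cos(w[2]),np.sin(w[2]); R=np.array([[c,-sn,0],[sn,c,0],[0,0,1]])
# intersect rays with plane of lid: local warmer coords of orange3 lid corners
for k,p in O.items():
    o,v=ray(d,W4(*p)); o=R.T@(o-[w[0],w[1],0]); v=R.T@v
    n=np.array([s15,0,c15]); foot=np.array([.116,0,.055]); h=.046
    t=(h-(o-foot)@n)/(v@n); q=o+v*t-foot; print(k,"slope x",q@[c15,0,-s15],"y",q[1])
# divider & rails: plate points top crop
for nm,p in dict(div_far=(290,180),div_near=(345,520),lrail_f=(45,190),lrail_n=(90,560),plateL_f=(68,215),plateR_f=(287,180)).items():
    o,v=ray(d,W4(*p)); o=R.T@(o-[w[0],w[1],0]); v=R.T@v
    for h in (0,.011,.021):
        t=(h-(o-foot)@n)/(v@n); q=o+v*t-foot; print(nm,h,"x",round(q@[c15,0,-s15],4),"y",round(q[1],4))
# dial: disc centre, z ~.11 ; bar top
print("dial box centre", )
E
```

```text
warmer [0.58035318 0.07044095 0.01989844] 1.140096678909236
[[-0.8, -1.8], [0.8, -2.9], [2.1, 0.3], [-0.5, 0.7], [1.1, -0.9], [1.9, 0.2], [-1.6, -0.7], [-1.7, 0.2], [0.1, -0.3], [0.2, -0.1], [-0.4, 1.5], [-1.5, -1.1]]
warmer box only [0.57845342 0.07057227 0.02573634]
[0.57961147 0.07111823 0.01909681] [0.58169998 0.06940987 0.02100596]
g1 [ 0.52927192  0.36975948 -0.46648383] -26.72755490999911
[[0.3, -0.1], [-0.3, -0.3], [-0.3, -0.7], [0.1, -0.4], [0.5, -1.0], [0.6, 0.3], [-0.5, 0.0], [-0.7, -1.3], [-0.2, -0.3], [-0.4, -0.9], [-0.6, -0.2], [-0.2, 0.6]]
g2 [ 0.53775422 -0.35573335 -0.02104108] -1.2055651341983358
[[-0.2, 0.3], [0.7, -0.6], [0.1, -1.2], [0.1, -2.1], [-2.0, -0.1], [-0.8, 0.1], [-0.9, 0.1], [0.7, -0.4], [0.0, -0.4], [-1.2, 0.8], [-0.4, 0.4]]
a slope x -0.001657633732764915 y -0.04040596042887666
b slope x -0.0032058420194896083 y -0.1009913458928487
c slope x -0.13786152976579755 y -0.09960880026479839
e slope x -0.13383810343779803 y -0.039221116404926024
div_far 0 x -0.0124 y 0.0025
div_far 0.011 x -0.0195 y 0.002
div_far 0.021 x -0.0259 y 0.0015
div_near 0 x -0.2306 y 0.0014
div_near 0.011 x -0.2354 y 0.0009
div_near 0.021 x -0.2398 y 0.0005
lrail_f 0 x 0.0102 y 0.1451
lrail_f 0.011 x 0.0029 y 0.1431
lrail_f 0.021 x -0.0038 y 0.1413
lrail_n 0 x -0.2276 y 0.1396
lrail_n 0.011 x -0.2324 y 0.1377
lrail_n 0.021 x -0.2368 y 0.1359
plateL_f 0 x -0.0097 y 0.1331
plateL_f 0.011 x -0.0168 y 0.1312
plateL_f 0.021 x -0.0233 y 0.1295
plateR_f 0 x -0.012 y 0.0042
plateR_f 0.011 x -0.0191 y 0.0037
plateR_f 0.021 x -0.0256 y 0.0032
dial box centre
```

```bash
cat > plan.py <<'E'
from fit import *
from scipy.spatial.transform import Rotation as Ro
WX,WY,WA=0.580,0.0705,np.radians(1.15)
c15,s15=np.cos(np.radians(15)),np.sin(np.radians(15))
Rw=np.array([[np.cos(WA),-np.sin(WA),0],[np.sin(WA),np.cos(WA),0],[0,0,1]])
# seat frame
Rs=Rw@np.array([[c15,0,s15],[0,1,0],[-s15,0,c15]])
ps=np.array([WX,WY,0])+Rw@np.array([.116,.070,.055])
def tool(xdir,zdir):
    z=np.array(zdir,float);z/=np.linalg.norm(z);x=np.array(xdir,float);x-=z*(x@z);x/=np.linalg.norm(x)
    return np.column_stack([x,np.cross(z,x),z])
def go(pos,R=None,cur=None):
    st=sensors.sense(); p,Rc=cur if cur else (st["tool_pos"],st["ee_rot"])
    R=Rc if R is None else R
    dp=Rc.T@(np.array(pos)-p)*100; rv=Ro.from_matrix(Rc.T@R).as_rotvec()
    print("shift cm",dp.round(2).tolist(),"rot",rv.round(3).tolist(),"rows>=",round(max(np.linalg.norm(dp)/6.25,np.degrees(np.linalg.norm(rv))/10.7),1))
def st():
    s=sensors.sense(); print("t",round(s["t"],2),"pos",s["tool_pos"].round(4),"q",s["qpos"].round(1),"F",s["contact_force"].round(1),"M",s["wrist_torque"].round(2),"gap",round(s["finger_gap"],4)); print("R",s["ee_rot"].round(3).tolist())
E
python3 - <<'E'
from plan import *
a=-0.4665; cx=np.array([np.cos(a),np.sin(a),0]); cy=np.array([-np.sin(a),np.cos(a),0])
p=np.array([.5293,.3698,0])-0.008*cx
R=tool(cy,[0,0,-1]); go(p+[0,0,.10],R); go(p+[0,0,.011],R); print(ps,Rs.round(3).tolist())
E
```

```text
shift cm [-12.63, 40.43, 8.38] rot [-0.0, 0.0, 0.198] rows>= 6.9
shift cm [-12.63, 40.43, 17.28] rot [-0.0, 0.0, 0.198] rows>= 7.3
[0.69457174 0.14281401 0.055     ] [[0.966, -0.02, 0.259], [0.019, 1.0, 0.005], [-0.259, 0.0, 0.966]]
```

```bash
python3 -m crank '[[8.7,[-1.6,5.2,0.5],[0,0,0.04]],[8.7,[-3.4,11,2],[0,0,0.1]],[8.7,[-5.3,17,4],[0,0,0.15]],[8.7,[-7,22.5,6],[0,0,0.198]],[8.7,[-8.8,28.2,8.4],[0,0,0.198]]]' 30; python3 -c "
from plan import *
st()
a=-0.4665; cx=np.array([np.cos(a),np.sin(a),0]); cy=np.array([-np.sin(a),np.cos(a),0])
p=np.array([.5293,.3698,0])-0.008*cx
R=tool(cy,[0,0,-1]); go(p+[0,0,.10],R); go(p+[0,0,.011],R)"
```

```text
t: 1.68
tool_pos: [0.4132, 0.4439, 0.1013]
ee_rot: [[0.45, 0.893, 0.001], [0.893, -0.45, 0.001], [0.001, 0.001, -1.0]]
contact_force: [0.3, 0.6, -0.2]
finger_gap: 0.0871
t 1.68 pos [0.4132 0.4439 0.1013] q [ 39.6  14.1  94.9   0.   70.9 -23.6] F [ 0.3  0.6 -0.2] M [-0.01 -0.    0.04] gap 0.0871
R [[0.45, 0.893, 0.001], [0.893, -0.45, 0.001], [0.001, 0.001, -1.0]]
shift cm [-1.39, 12.9, 0.13] rot [0.001, -0.001, -0.001] rows>= 2.1
shift cm [-1.4, 12.9, 9.03] rot [0.001, -0.001, -0.001] rows>= 2.5
```

```bash
python3 -m crank '[[8.7,[-0.5,5,0],[0,0,0]],[8.7,[-1,10,0],[0,0,0]],[8.7,[-1.4,12.9,0],[0,0,0]],[8.7,[-1.4,12.9,0],[0,0,0]],[8.7,[-1.4,12.9,0],[0,0,0]]]'; python3 -c "
from plan import *
d=imaging.grab_frame('wrist')
a=-0.4665; cx=np.array([np.cos(a),np.sin(a),0]); cy=np.array([-np.sin(a),np.cos(a),0]); c=np.array([.5293,.3698,.046])
L=[c+sx*.065*cx+sy*.031*cy for sx,sy in((1,1),(1,-1),(-1,-1),(-1,1),(1,1))]
p=np.array([.5293,.3698,0])-0.008*cx
crop(d,0,0,640,480,'pics/w1.png',[(proj(d,L),(0,0,255))]); go(p+[0,0,.011])"
```

```text
t: 2.3
tool_pos: [0.5197, 0.3745, 0.1011]
ee_rot: [[0.45, 0.893, -0.001], [0.893, -0.45, 0.0], [-0.0, -0.001, -1.0]]
contact_force: [-0.5, 0.0, -0.1]
finger_gap: 0.0869
pics/w1.png 1.25
shift cm [-0.0, 0.32, 9.02] rot [0.0, 0.0, 0.0] rows>= 1.4
```

View pics/w1.png

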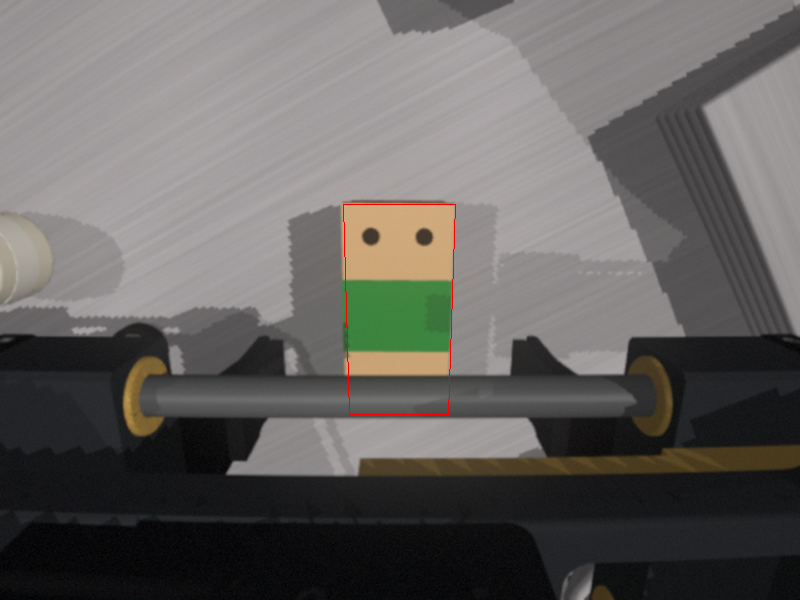

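```bash
python3 -m crank '[[8.7,[0,0.3,4],[0,0,0]],[8.7,[0,0.3,7.5],[0,0,0]],[8.7,[0,0.3,9],[0,0,0]],[8.7,[0,0.3,9],[0,0,0]],[5,[0,0.3,9],[0,0,0]]]' 30;  python3 -m crank '[[5,[0,0,0],[0,0,0]],[5,[0,0,0],[0,0,0]],[5,[0,0,0],[0,0,0]],[5,[0,0,-0.3],[0,0,0]],[5,[0,0,-3],[0,0,0]]]'; python3 -c "
from plan import *
st()
"
```

```text
t: 2.98
tool_pos: [0.524, 0.3739, 0.0131]
ee_rot: [[0.45, 0.893, 0.002], [0.893, -0.45, 0.001], [0.002, 0.001, -1.0]]
contact_force: [-0.3, 0.7, 0.1]
finger_gap: 0.0826
t: 3.6
tool_pos: [0.521, 0.3717, 0.0393]
ee_rot: [[0.45, 0.893, -0.004], [0.893, -0.45, -0.002], [-0.004, -0.003, -1.0]]
contact_force: [0.3, 0.4, -0.7]
finger_gap: 0.0505
t 3.6 pos [0.521  0.3717 0.0393] q [ 28.5  22.6  91.4  -0.   66.3 -34.8] F [ 0.3  0.4 -0.7] M [-0.05 -0.02 -0.  ] gap 0.0505
R [[0.45, 0.893, -0.004], [0.893, -0.45, -0.002], [-0.004, -0.003, -1.0]]
```

```bash
python3 -c "
from plan import *
d=imaging.grab_frame('wrist');crop(d,0,0,640,480,'pics/w2.png'); d=imaging.grab_frame('side');crop(d,230,100,380,210,'pics/s2.png'); d=imaging.grab_frame('top');crop(d,100,210,240,310,'pics/t2.png')
st()"
```

```text
pics/w2.png 1.25
pics/s2.png 5.333333333333333
pics/t2.png 5.714285714285714
t 3.75 pos [0.5245 0.3737 0.0431] q [ 28.5  22.4  91.2   0.   66.2 -34.8] F [ 0.6 -1.2 -0. ] M [-0.01 -0.04  0.  ] gap 0.0503
R [[0.45, 0.893, 0.003], [0.893, -0.45, 0.002], [0.003, 0.002, -1.0]]
```

View pics/w2.png

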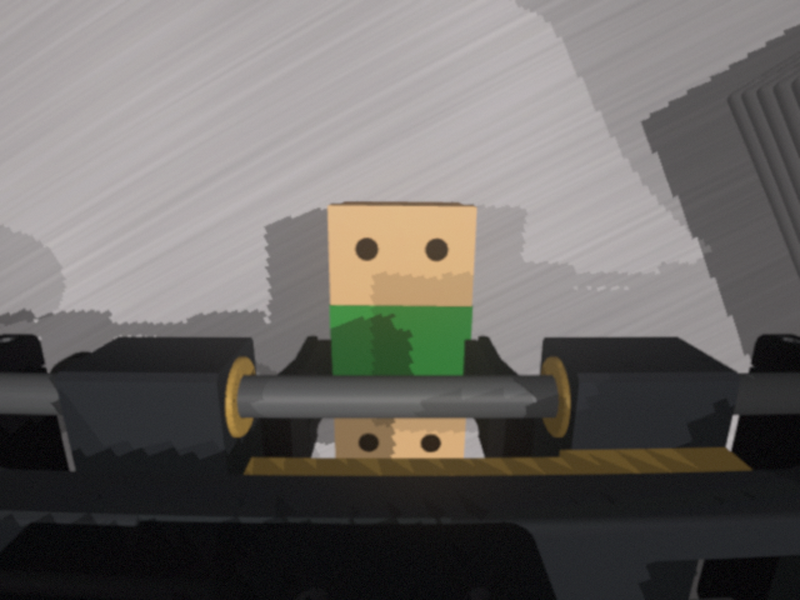

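View pics/s2.png

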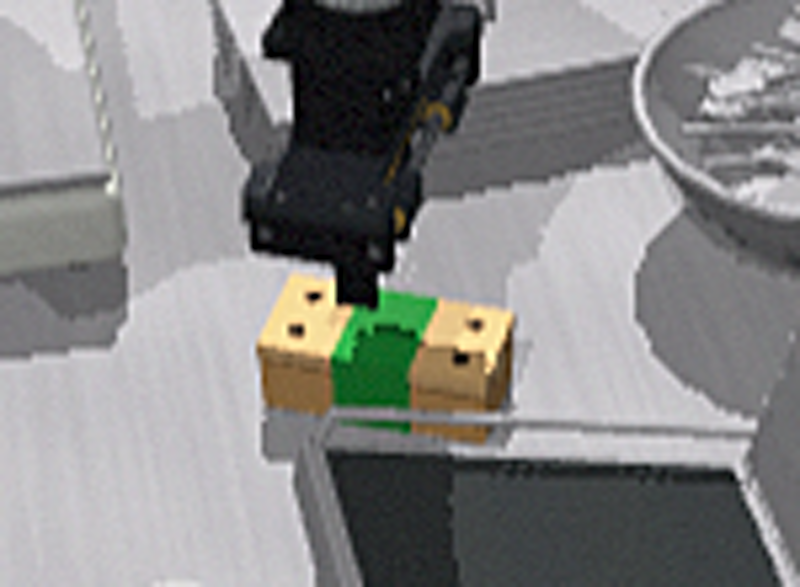

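```bash
python3 -c "
from plan import *
d=imaging.grab_frame('side');t=imaging.grab_frame('top')
a=-0.4665; cx=np.array([np.cos(a),np.sin(a),0]); cy=np.array([-np.sin(a),np.cos(a),0]); c=np.array([.5293,.3698,.046])
L=np.array([c+sx*.065*cx+sy*.031*cy for sx,sy in((1,1),(1,-1),(-1,-1),(-1,1),(1,1))])
crop(d,265,130,345,190,'pics/s3.png',[(proj(d,L),(0,0,255)),(proj(d,L+[0,0,.03]),(255,0,0))]); crop(t,110,220,210,310,'pics/t3.png',[(proj(t,L),(0,0,255)),(proj(t,L+[0,0,.03]),(255,0,0))])
st()"
```

```text
pics/s3.png 10.0
pics/t3.png 6.666666666666667
t 3.85 pos [0.5228 0.3728 0.0408] q [ 28.5  22.5  91.3   0.   66.2 -34.8] F [ 0.   0.5 -1.2] M [-0.05  0.07 -0.01] gap 0.0501
R [[0.45, 0.893, -0.0], [0.893, -0.45, -0.0], [-0.0, -0.0, -1.0]]
```

View pics/s3.png

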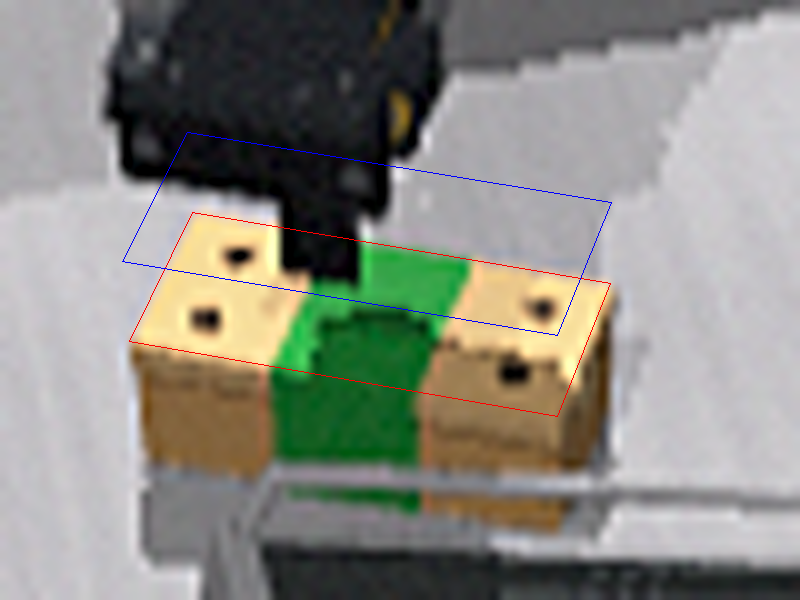

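View pics/t3.png

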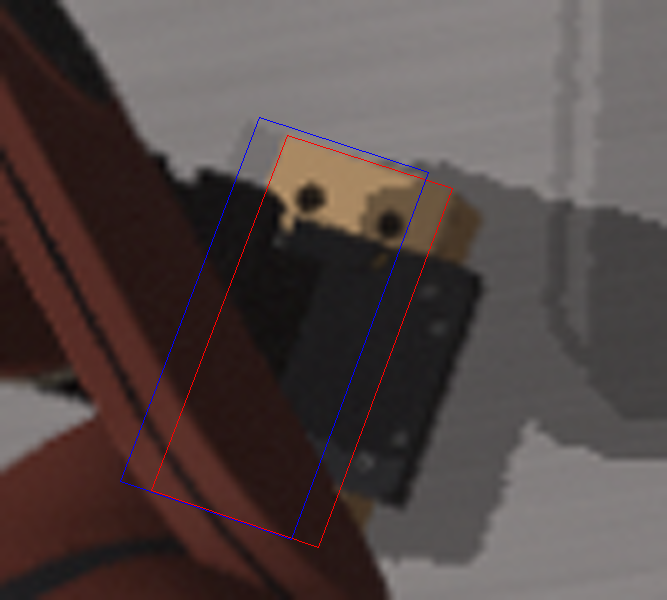

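```bash
python3 -m crank '[[8.7,[0,0,-1.5],[0,0,0]],[8.7,[0,0,-1.5],[0,0,0]],[8.7,[0,0,-1.5],[0,0,0]],[8.7,[0,0,-1.5],[0,0,0]],[8.7,[0,0,-1.5],[0,0,0]]]'; python3 -m crank '[[8.7,[0,0,0],[0,0,0]],[8.7,[0,0,2],[0,0,0]],[8.7,[0,0,4],[0,0,0]],[8.7,[0,0,4.5],[0,0,0]],[8.7,[0,0,4.5],[0,0,0]]]'; python3 -c "
from plan import *
st()
"
```

```text
t: 4.47
tool_pos: [0.5227, 0.3728, 0.0559]
ee_rot: [[0.45, 0.893, -0.001], [0.893, -0.45, -0.0], [-0.001, -0.0, -1.0]]
contact_force: [0.7, -0.1, -0.0]
finger_gap: 0.0853
t: 5.1
tool_pos: [0.5222, 0.3725, 0.01]
ee_rot: [[0.45, 0.893, -0.002], [0.893, -0.45, -0.001], [-0.002, -0.001, -1.0]]
contact_force: [0.2, 0.1, 0.0]
finger_gap: 0.0869
t 5.1 pos [0.5222 0.3725 0.01  ] q [ 28.5  24.7  92.1   0.   63.3 -34.8] F [0.2 0.1 0. ] M [ 0.02 -0.05 -0.04] gap 0.0869
R [[0.45, 0.893, -0.002], [0.893, -0.45, -0.001], [-0.002, -0.001, -1.0]]
```

```bash
python3 -m crank '[[5,[0,0,0],[0,0,0]],[5,[0,0,0],[0,0,0]],[5,[0,0,0],[0,0,0]],[5,[0,0,0],[0,0,0]],[5,[0,0,0],[0,0,0]]]' 30;python3 -m crank '[[5,[0,0,0],[0,0,0]],[5,[0,0,0],[0,0,0]],[5,[0,0,-1],[0,0,0]],[5,[0,0,-2],[0,0,0]],[5,[0,0,-3],[0,0,0]]]'; python3 -c "
from plan import *
st()
"
```

```text
t: 5.72
tool_pos: [0.5231, 0.3729, 0.0114]
ee_rot: [[0.45, 0.893, 0.0], [0.893, -0.45, 0.0], [0.0, 0.0, -1.0]]
contact_force: [0.5, 0.4, -0.9]
finger_gap: 0.0517
t: 6.35
tool_pos: [0.5234, 0.3731, 0.0426]
ee_rot: [[0.45, 0.893, 0.001], [0.893, -0.45, 0.0], [0.001, 0.001, -1.0]]
contact_force: [0.2, -1.0, -0.2]
finger_gap: 0.0502
t 6.35 pos [0.5234 0.3731 0.0426] q [ 28.5  22.4  91.2  -0.   66.3 -34.8] F [ 0.2 -1.  -0.2] M [-0.05  0.02  0.06] gap 0.0502
R [[0.45, 0.893, 0.001], [0.893, -0.45, 0.0], [0.001, 0.001, -1.0]]
```

```bash
python3 -c "
from plan import *
s=imaging.grab_frame('side');t=imaging.grab_frame('top');w=imaging.grab_frame('wrist')
q=sensors.sense();p=q['tool_pos'];R=q['ee_rot'];g=q['finger_gap']/2
a=-0.4665; cx=np.array([np.cos(a),np.sin(a),0]); cy=np.array([-np.sin(a),np.cos(a),0]); c=np.array([.5293,.3698,.046])
L=np.array([c+sx*.065*cx+sy*.031*cy for sx,sy in((1,1),(1,-1),(-1,-1),(-1,1),(1,1))])
F=[p+R@np.array(v) for v in ((-g,0,-.07),(-g,0,0),(g,0,0),(g,0,-.07))]
for n,d,b in (('s',s,(255,110,345,190)),('t',t,(110,220,210,310)),('w',w,(200,120,440,400))):
  crop(d,*b,'pics/%s4.png'%n,[(proj(d,L),(0,0,255)),(proj(d,F),(255,255,0))])
st()"
```

```text
pics/s4.png 7.5
pics/t4.png 6.666666666666667
pics/w4.png 2.142857142857143
t 6.5 pos [0.5238 0.3734 0.0427] q [ 28.5  22.4  91.2   0.   66.2 -34.8] F [0.3 0.5 0. ] M [-0.03 -0.01 -0.01] gap 0.0501
R [[0.45, 0.893, 0.002], [0.893, -0.45, 0.001], [0.002, 0.001, -1.0]]
```

View pics/s4.png

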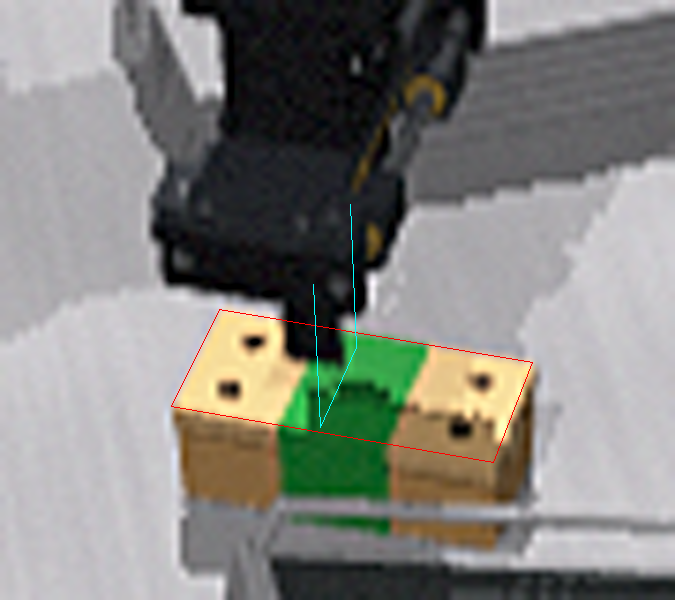

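View pics/w4.png

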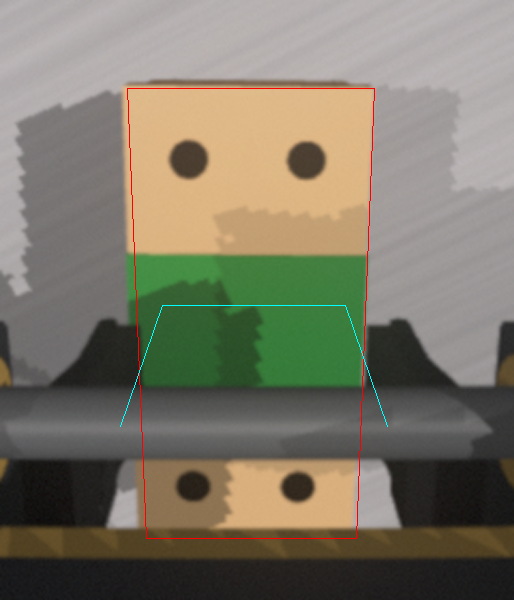

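```bash
python3 -m crank '[[8.7,[0,0,-4],[0,0,0]],[8.7,[0,0,-8],[0,0,0]],[8.7,[0,0,-8],[0,0,0]],[8.7,[0,0,-8],[0,0,0]],[8.7,[0,0,-8],[0,0,0]]]'; python3 -c "
from plan import *
s=imaging.grab_frame('side');w=imaging.grab_frame('wrist')
q=sensors.sense();p=q['tool_pos'];R=q['ee_rot'];g=q['finger_gap']/2
F=[p+R@np.array(v) for v in ((-g,0,-.07),(-g,0,0),(g,0,0),(g,0,-.07))]
for n,d,b in (('s',s,(255,80,345,190)),('w',w,(80,220,560,480))):
  crop(d,*b,'pics/%s5.png'%n,[(proj(d,F),(255,255,0))])
st()"
```

```text
t: 7.12
tool_pos: [0.5218, 0.3722, 0.1193]
ee_rot: [[0.45, 0.893, -0.003], [0.893, -0.45, -0.002], [-0.003, -0.002, -1.0]]
contact_force: [0.4, -0.4, -0.6]
finger_gap: 0.0855
pics/s5.png 5.454545454545454
pics/w5.png 1.6666666666666667
t 7.22 pos [0.522  0.3724 0.1196] q [ 28.5  17.8  88.3  -0.   74.1 -34.8] F [ 0.4  0.4 -0.8] M [0.02 0.03 0.01] gap 0.0862
R [[0.45, 0.893, -0.002], [0.893, -0.45, -0.001], [-0.002, -0.002, -1.0]]
```

View pics/s5.png

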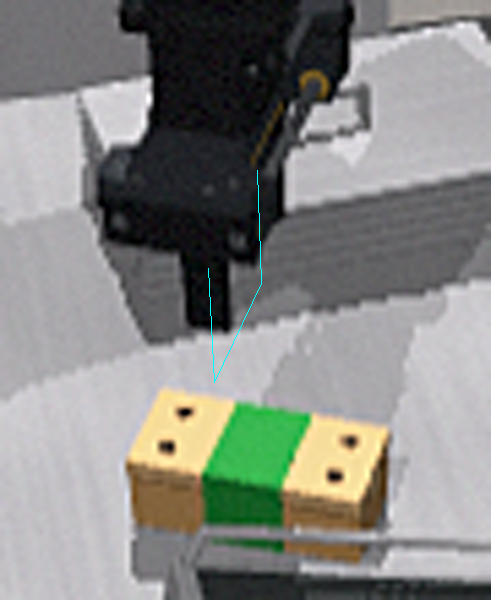

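View pics/w5.png

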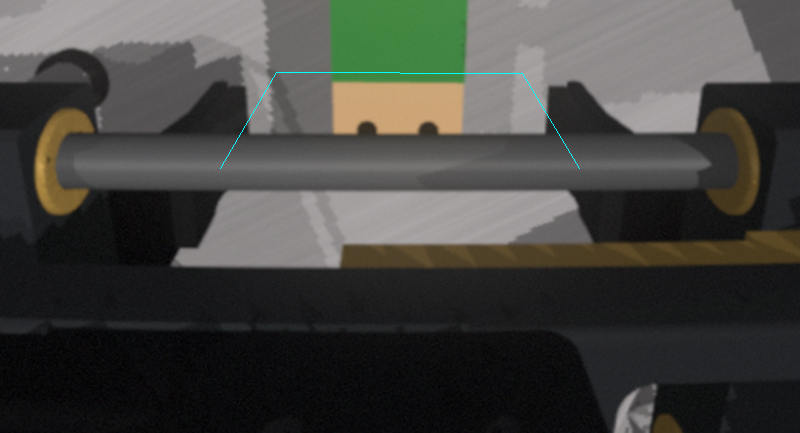

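```bash
python3 -c "
from plan import *
s=imaging.grab_frame('side');w=imaging.grab_frame('wrist')
q=sensors.sense();p=q['tool_pos'];R=q['ee_rot'];g=q['finger_gap']/2
for L in (0,.02,.03,.035,.04,.045):
  X=[p+R@np.array(v) for v in ((-g,0,-L),(g,0,-L),(-g-.007,0,-L))]
  pw=(proj(w,X)-[80,220])*1.6667; psd=(proj(s,X)-[255,80])*5.4545
  print(L,pw[:2].round().tolist(),psd[[0,2]].round().tolist())
"
```

```text
0 [[275.0, 72.0], [523.0, 72.0]] [[212.0, 379.0], [208.0, 387.0]]
0.02 [[262.0, 93.0], [535.0, 93.0]] [[211.0, 347.0], [206.0, 355.0]]
0.03 [[255.0, 105.0], [542.0, 105.0]] [[210.0, 331.0], [206.0, 339.0]]
0.035 [[252.0, 111.0], [546.0, 111.0]] [[209.0, 323.0], [205.0, 331.0]]
0.04 [[248.0, 118.0], [550.0, 118.0]] [[209.0, 315.0], [205.0, 323.0]]
0.045 [[243.0, 125.0], [554.0, 125.0]] [[208.0, 307.0], [204.0, 315.0]]
```

```bash
python3 -m crank '[[8.7,[0,0,5],[0,0,0]],[8.7,[0,0,9.5],[0,0,0]],[8.7,[0,0,11],[0,0,0]],[8.7,[0,0,11.5],[0,0,0]],[8.7,[0,0,12],[0,0,0]]]';  python3 -m crank '[[8.7,[0,0,0.4],[0,0,0]],[8.7,[0,0,0.8],[0,0,0]],[8.7,[0,0,1.2],[0,0,0]],[8.7,[0,0,1.2],[0,0,0]],[8.7,[0,0,1.2],[0,0,0]]]'; python3 -c "
from plan import *
s=imaging.grab_frame('side')
crop(s,255,110,345,190,'pics/s6.png')
st()"
```

```text
t: 7.95
tool_pos: [0.5246, 0.3738, 0.0032]
ee_rot: [[0.45, 0.893, 0.003], [0.893, -0.45, 0.002], [0.003, 0.002, -1.0]]
contact_force: [0.9, -0.8, 0.2]
finger_gap: 0.0871
t: 8.57
tool_pos: [0.523, 0.3729, -0.0106]
ee_rot: [[0.45, 0.893, 0.0], [0.893, -0.45, 0.0], [0.0, 0.0, -1.0]]
contact_force: [-0.7, 0.3, 0.2]
finger_gap: 0.0871
pics/s6.png 7.5
t 8.62 pos [ 0.5231  0.373  -0.0106] q [ 28.5  26.3  92.4  -0.   61.3 -34.8] F [-0.7  0.2 -1.2] M [-0.03 -0.02 -0.02] gap 0.087
R [[0.45, 0.893, 0.0], [0.893, -0.45, 0.0], [0.0, 0.0, -1.0]]
```

View pics/s6.png

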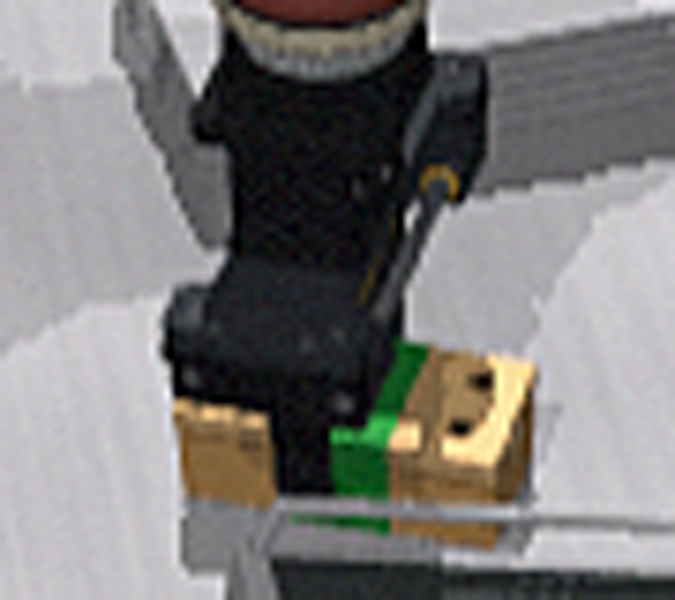

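```bash
python3 -m crank '[[5,[0,0,0],[0,0,0]],[5,[0,0,0],[0,0,0]],[5,[0,0,0],[0,0,0]],[5,[0,0,0],[0,0,0]],[5,[0,0,0],[0,0,0]]]' 30;python3 -m crank '[[5,[0,0,0],[0,0,0]],[5,[0,0,-0.5],[0,0,0]],[5,[0,0,-1.5],[0,0,0]],[5,[0,0,-2.5],[0,0,0]],[5,[0,0,-4],[0,0,0]]]'; python3 -c "
from plan import *
s=imaging.grab_frame('side')
crop(s,255,90,345,190,'pics/s7.png')
st()"
```

```text
t: 9.25
tool_pos: [0.523, 0.3729, -0.0107]
ee_rot: [[0.45, 0.893, -0.0], [0.893, -0.45, -0.0], [-0.0, -0.0, -1.0]]
contact_force: [-0.9, -0.6, -0.1]
finger_gap: 0.0619
t: 9.88
tool_pos: [0.5228, 0.3728, 0.03]
ee_rot: [[0.45, 0.893, -0.0], [0.893, -0.45, -0.0], [-0.0, -0.0, -1.0]]
contact_force: [-0.5, 0.4, -1.4]
finger_gap: 0.0616
pics/s7.png 6.0
t 9.93 pos [0.5245 0.3738 0.0329] q [ 28.5  23.1  91.5   0.   65.2 -34.8] F [1.3 0.1 0.8] M [ 0.03 -0.08  0.05] gap 0.0616
R [[0.45, 0.893, 0.003], [0.893, -0.45, 0.002], [0.003, 0.002, -1.0]]
```

View pics/s7.png

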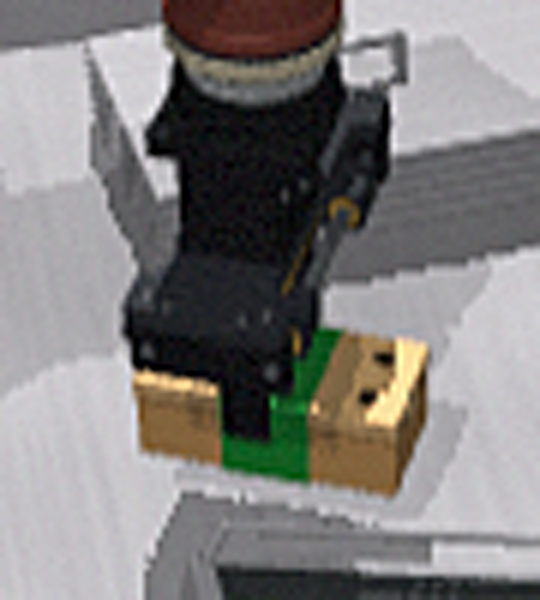

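```bash
python3 -c "
from plan import *
R=np.column_stack([Rs[:,1],Rs[:,0],-Rs[:,2]])
P=lambda x,y,z: ps+Rs@np.array([x,y,z])
print(P(-.092,0,.06),P(-.072,0,-.0107))
go(P(-.092,0,.09),R)
"
```

```text
[0.62125048 0.14134216 0.1367669 ] [0.62227028 0.14136264 0.06329956]
shift cm [-16.0, 19.81, -13.29] rot [0.259, -0.066, -0.484] rows>= 4.6
```

```bash
python3 -m crank '[[5,[0,0,-5],[0,0,0]],[5,[0,0,-10.5],[0,0,0]],[5,[0,0,-15],[0,0,0]],[5,[-3,3,-17],[0.04,-0.01,-0.08]],[5,[-6,7,-17],[0.1,-0.02,-0.18]]]'; python3 -c "
from plan import *
R=np.column_stack([Rs[:,1],Rs[:,0],-Rs[:,2]])
P=lambda x,y,z: ps+Rs@np.array([x,y,z])
st();go(P(-.092,0,.07),R)
"
```

```text
t: 10.55
tool_pos: [0.5596, 0.2888, 0.2039]
ee_rot: [[0.276, 0.956, -0.095], [0.961, -0.275, 0.021], [-0.006, -0.097, -0.995]]
contact_force: [0.2, 0.1, -2.2]
finger_gap: 0.062
t 10.55 pos [0.5596 0.2888 0.2039] q [ 18.4  16.6  80.8   2.9  87.4 -55.8] F [ 0.2  0.1 -2.2] M [-0.01 -0.16  0.02] gap 0.062
R [[0.276, 0.956, -0.095], [0.961, -0.275, 0.021], [-0.006, -0.097, -0.995]]
shift cm [-12.36, 10.76, 4.8] rot [0.162, -0.048, -0.296] rows>= 2.7
```

```bash
python3 -m crank '[[5,[-4,3.5,0],[0.05,-0.015,-0.1]],[5,[-8,7,1],[0.11,-0.03,-0.2]],[5,[-12.3,10.8,2.5],[0.162,-0.048,-0.296]],[5,[-12.36,10.76,4.3],[0.162,-0.048,-0.296]],[5,[-12.36,10.76,4.8],[0.162,-0.048,-0.296]]]'; python3 -c "
from plan import *
R=np.column_stack([Rs[:,1],Rs[:,0],-Rs[:,2]])
P=lambda x,y,z: ps+Rs@np.array([x,y,z])
st();go(P(-.092,0,0.01),R)
w=imaging.grab_frame('wrist');s=imaging.grab_frame('side')
q=sensors.sense();p=q['tool_pos'];Rc=q['ee_rot']
def box(c,R):
  return np.array([c+R@np.array([a*.065,b*.031,h]) for h in (0,.046) for a,b in ((1,1),(1,-1),(-1,-1),(-1,1),(1,1))])
Rc2=np.column_stack([Rc[:,1],Rc[:,0],-Rc[:,2]])
B=box(p+Rc@np.array([0,.007,-.0107]),Rc2); O=box(ps+Rs@np.array([-.065,-.14,0]),Rs);S=box(ps+Rs@np.array([-.065,0,0]),Rs)
bk=np.array([ps+Rs@np.array(v) for v in ((0,-.2125,.098),(0,.073,.098),(0,.073,0),(0,-.2125,0))])
for n,d,b in (('s',s,(270,110,440,270)),('w',w,(0,0,640,480))):
  crop(d,*b,'pics/%s8.png'%n,[(proj(d,B),(255,255,0)),(proj(d,O),(0,0,255)),(proj(d,S[:5]),(0,255,0)),(proj(d,bk),(255,0,255))])
"
```

```text
t: 11.18
tool_pos: [0.6205, 0.1397, 0.1404]
ee_rot: [[-0.012, 0.964, -0.266], [1.0, 0.011, -0.007], [-0.004, -0.266, -0.964]]
contact_force: [-0.5, 1.0, -1.8]
finger_gap: 0.0618
t 11.18 pos [0.6205 0.1397 0.1404] q [  5.   29.9  71.5   1.   94.  -85.7] F [-0.5  1.  -1.8] M [ 0.04 -0.22 -0.  ] gap 0.0618
R [[-0.012, 0.964, -0.266], [1.0, 0.011, -0.007], [-0.004, -0.266, -0.964]]
shift cm [0.17, 0.21, 5.33] rot [-0.008, 0.001, -0.009] rows>= 0.9
pics/s8.png 3.75
pics/w8.png 1.25
```

View pics/s8.png

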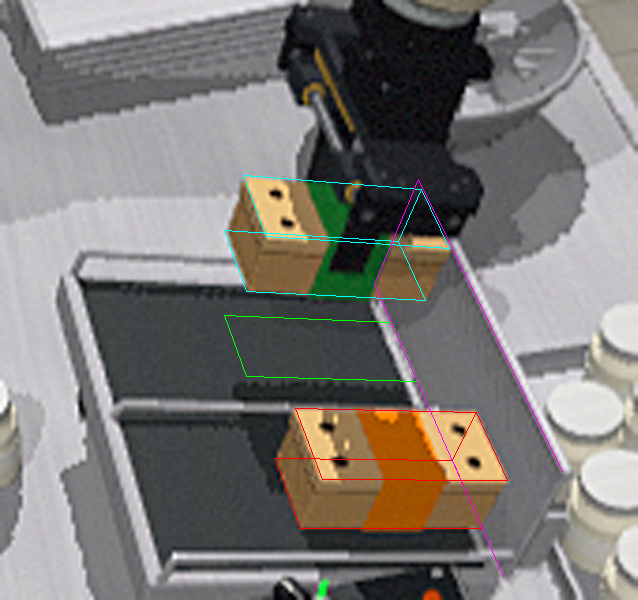

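View pics/w8.png

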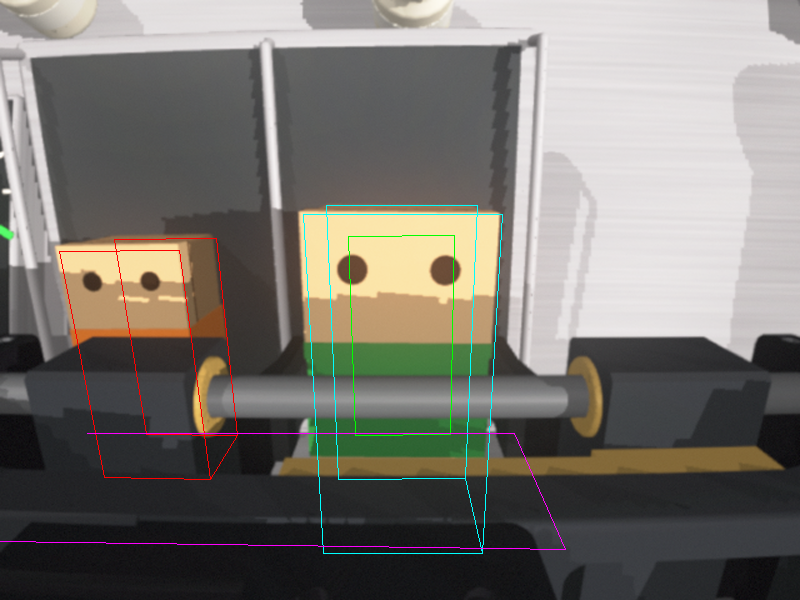

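```bash
python3 -m crank '[[5,[0.17,0.2,2],[-0.008,0,-0.009]],[5,[0.17,0.3,4.5],[-0.008,0,-0.009]],[5,[0.17,0.4,6],[-0.008,0,-0.009]],[5,[0.17,0.4,6.5],[-0.008,0,-0.009]],[5,[0.17,0.4,6.6],[-0.008,0,-0.009]]]'; python3 -c "
from plan import *
R=np.column_stack([Rs[:,1],Rs[:,0],-Rs[:,2]])
P=lambda x,y,z: ps+Rs@np.array([x,y,z])
st();go(P(-.072,0,-.0107),R)
q=sensors.sense(); print('seat',Rs.T@(q['tool_pos']-ps))
"
```

```text
t: 11.9
tool_pos: [0.6083, 0.1415, 0.078]
ee_rot: [[-0.023, 0.967, -0.255], [1.0, 0.021, -0.007], [-0.001, -0.255, -0.967]]
contact_force: [-0.3, 0.1, -1.9]
finger_gap: 0.0619
t 11.9 pos [0.6083 0.1415 0.078 ] q [  5.3  30.8  77.1   0.9  86.9 -86.2] F [-0.3  0.1 -1.9] M [ 0.03 -0.25 -0.01] gap 0.0619
R [[-0.023, 0.967, -0.255], [1.0, 0.021, -0.007], [-0.001, -0.255, -0.967]]
shift cm [-0.04, 1.73, 1.07] rot [0.004, 0.002, 0.002] rows>= 0.3
seat [-8.93324593e-02  3.81938819e-04 -9.45710031e-05]
```

```bash
python3 -m crank '[[5,[0,0.3,0.3],[0,0,0]],[5,[0,0.6,0.5],[0,0,0]],[5,[0,0.9,0.7],[0,0,0]],[5,[0,1.1,0.7],[0,0,0]],[5,[0,1.3,0.7],[0,0,0]]]'; python3 -c "
from plan import *
st()
q=sensors.sense(); print('seat',Rs.T@(q['tool_pos']-ps),Rs.T@q['contact_force'])
"
```

```text
t: 12.52
tool_pos: [0.6189, 0.1413, 0.0671]
ee_rot: [[-0.022, 0.966, -0.256], [1.0, 0.021, -0.007], [-0.002, -0.256, -0.967]]
contact_force: [0.4, -0.8, -0.9]
finger_gap: 0.062
t 12.53 pos [0.6189 0.1413 0.0671] q [  5.2  32.8  75.5   0.9  86.5 -86.2] F [ 0.4 -0.8 -0.9] M [ 0.05 -0.23  0.  ] gap 0.062
R [[-0.022, 0.966, -0.256], [1.0, 0.021, -0.007], [-0.002, -0.256, -0.967]]
seat [-7.62874916e-02 -4.39583884e-05 -7.89407041e-03] [ 0.59986465 -0.77894567 -0.76049535]
```

```bash
python3 -m crank '[[5,[0,0.1,0],[0,0,0]],[5,[0,0.2,0],[0,0,0]],[5,[0,0.3,0],[0,0,0]],[5,[0,0.4,0],[0,0,0]],[5,[0,0.5,0],[0,0,0]]]'; python3 -c "
from plan import *
st()
q=sensors.sense(); print('seat',Rs.T@(q['tool_pos']-ps),Rs.T@q['contact_force'])
d=imaging.grab_frame('side'); crop(d,300,130,420,230,'pics/s9.png')
"
```

```text
t: 13.15
tool_pos: [0.6212, 0.1412, 0.0667]
ee_rot: [[-0.023, 0.965, -0.261], [1.0, 0.021, -0.008], [-0.002, -0.261, -0.965]]
contact_force: [-11.2, -2.0, 7.8]
finger_gap: 0.0614
t 13.15 pos [0.6212 0.1412 0.0667] q [  5.2  33.4  74.7   0.9  87.  -86.3] F [-11.2  -2.    7.8] M [-0.06  1.94  0.3 ] gap 0.0614
R [[-0.023, 0.965, -0.261], [1.0, 0.021, -0.008], [-0.002, -0.261, -0.965]]
seat [-0.07391692 -0.00011049 -0.00767451] [-12.84920044  -1.73781583   4.67973004]
pics/s9.png 6.0
```

View pics/s9.png

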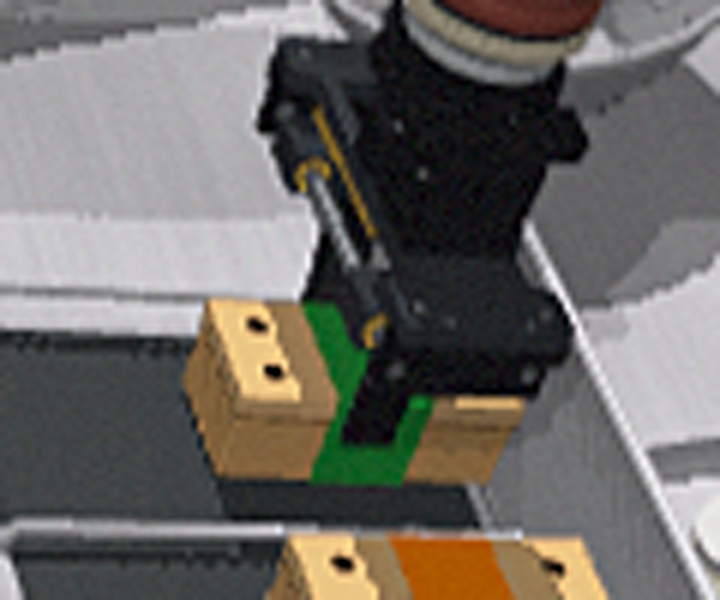

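```bash
python3 -m crank '[[5,[0,-0.25,0],[0,0,0]],[5,[0,-0.25,0.1],[0,0,0]],[5,[0,-0.25,0.2],[0,0,0]],[5,[0,-0.25,0.3],[0,0,0]],[5,[0,-0.25,0.3],[0,0,0]]]'; python3 -c "
from plan import *
st()
q=sensors.sense(); print('seat',Rs.T@(q['tool_pos']-ps),Rs.T@q['contact_force'])
"
```

```text
t: 13.82
tool_pos: [0.6204, 0.1413, 0.0635]
ee_rot: [[-0.022, 0.967, -0.256], [1.0, 0.021, -0.007], [-0.001, -0.256, -0.967]]
contact_force: [-0.9, -0.0, -1.4]
finger_gap: 0.0618
t 13.82 pos [0.6204 0.1413 0.0635] q [  5.2  33.2  75.3   0.9  86.3 -86.2] F [-0.9 -0.  -1.4] M [ 0.04 -0.09  0.  ] gap 0.0618
R [[-0.022, 0.967, -0.256], [1.0, 0.021, -0.007], [-0.001, -0.256, -0.967]]
seat [-7.38196300e-02  1.88691619e-05 -1.10244005e-02] [-0.55094694 -0.00256106 -1.57121992]
```

```bash
python3 -m crank '[[5,[0,0,0.05],[0,0,0]],[5,[0,0,0.1],[0,0,0]],[5,[0,0,0.15],[0,0,0]],[5,[0,0,0.2],[0,0,0]],[5,[0,0,0.25],[0,0,0]]]'; python3 -c "
from plan import *
st()
q=sensors.sense(); print('seat',Rs.T@(q['tool_pos']-ps),Rs.T@q['contact_force'])
d=imaging.grab_frame('side'); crop(d,300,130,420,230,'pics/s10.png')
"
```

```text
t: 14.45
tool_pos: [0.6206, 0.1413, 0.0633]
ee_rot: [[-0.022, 0.967, -0.254], [1.0, 0.021, -0.007], [-0.001, -0.254, -0.967]]
contact_force: [-1.5, -0.5, 10.7]
finger_gap: 0.0617
t 14.45 pos [0.6206 0.1413 0.0633] q [  5.2  33.1  75.4   0.9  86.2 -86.2] F [-1.5 -0.5 10.7] M [0.15 0.79 0.06] gap 0.0617
R [[-0.022, 0.967, -0.254], [1.0, 0.021, -0.007], [-0.001, -0.254, -0.967]]
seat [-7.36421863e-02  5.78980566e-06 -1.11401254e-02] [-4.18852975 -0.43736256  9.98267778]
pics/s10.png 6.0
```

View pics/s10.png

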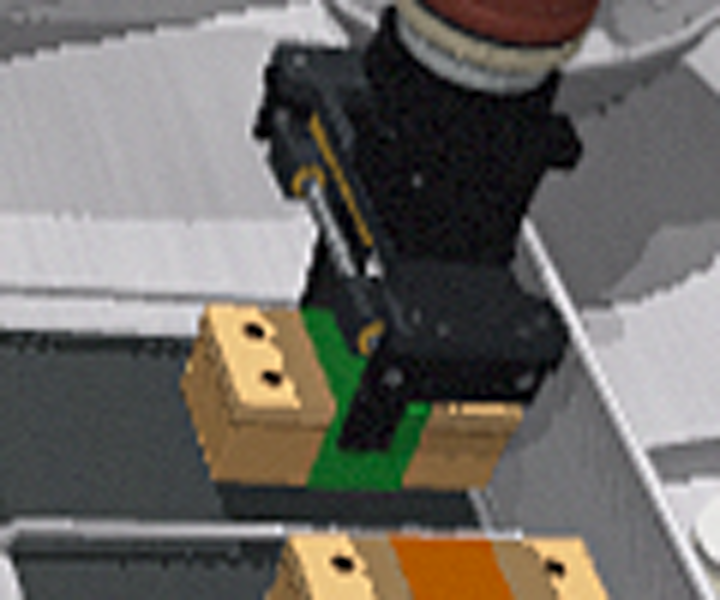

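```bash
python3 -m crank '[[5,[0,0.1,-0.1],[0,0,0]],[5,[0,0.15,-0.1],[0,0,0]],[5,[0,0.15,-0.1],[0,0,0]],[7.8,[0,0.15,-0.1],[0,0,0]],[7.8,[0,0.15,-0.1],[0,0,0]]]';python3 -m crank '[[7.8,[0,0,0],[0,0,0]],[7.8,[0,0,0],[0,0,0]],[7.8,[0,-0.3,-1.5],[0,0,0]],[7.8,[0,-0.3,-6.5],[0,0,0]],[7.8,[0,-0.3,-12],[0,0,0]]]'; python3 -c "
from plan import *
st()
q=sensors.sense(); print('seat',Rs.T@(q['tool_pos']-ps),Rs.T@q['contact_force'])
"
```

```text
t: 15.12
tool_pos: [0.6215, 0.1413, 0.0615]
ee_rot: [[-0.022, 0.967, -0.255], [1.0, 0.021, -0.007], [-0.002, -0.255, -0.967]]
contact_force: [-0.8, -0.1, -0.3]
finger_gap: 0.0733
t: 15.75
tool_pos: [0.649, 0.1421, 0.1803]
ee_rot: [[-0.022, 0.966, -0.257], [1.0, 0.021, -0.007], [-0.002, -0.257, -0.966]]
contact_force: [1.7, -1.1, 0.2]
finger_gap: 0.0782
t 15.75 pos [0.649  0.1421 0.1803] q [  5.   32.   64.2   0.9  98.6 -86.2] F [ 1.7 -1.1  0.2] M [ 0.03 -0.21 -0.01] gap 0.0782
R [[-0.022, 0.966, -0.257], [1.0, 0.021, -0.007], [-0.002, -0.257, -0.966]]
seat [-0.07644978  0.00019314  0.1092251 ] [ 1.5973752  -1.1314684   0.64935595]
```

```bash
python3 -c "
from plan import *
D=[0,0,-1]
def ya(d): a=np.radians(d); return tool([np.cos(a),np.sin(a),0],D)
go([.62,.10,.29],ya(60)); go([.58,-.05,.29],ya(30))
d=imaging.grab_frame('top')
for p in ((259,320),(385,306)): print('jar',atz(d,p,.07))
for p in ((105,340),(200,330),(270,230)): print(p,atz(d,p,0))
"
```

```text
shift cm [-4.16, -5.71, -9.83] rot [-0.253, 0.072, 0.542] rows>= 3.2
shift cm [-19.07, -9.89, -8.69] rot [-0.234, 0.14, 1.063] rows>= 5.9
jar [0.37948076 0.14610472 0.07      ]
jar [ 0.36613222 -0.1316519   0.07      ]
(105, 340) [0.39275064 0.51700292 0.        ]
(200, 330) [0.3823156  0.29242793 0.        ]
(270, 230) [0.5916112  0.09843822 0.        ]
```

```bash
python3 -m crank '[[7.8,[-1,-1,-3],[-0.04,0.01,0.1]],[7.8,[-3,-2,-6.5],[-0.1,0.03,0.25]],[7.8,[-6,-4,-9.5],[-0.16,0.05,0.4]],[7.8,[-10,-6,-9.5],[-0.2,0.07,0.55]],[8.7,[-15,-8,-9],[-0.234,0.1,0.72]]]'; python3 -c "
from plan import *
D=[0,0,-1]
def ya(d): a=np.radians(d); return tool([np.cos(a),np.sin(a),0],D)
st(); go([.56,-.22,.27],ya(0)); go([.5378,-.3557,.23],ya(-40))
d=imaging.grab_frame('top'); 
crop(d,200,120,340,240,'pics/t11.png')
"
```

```text
t: 16.42
tool_pos: [0.5983, -0.0096, 0.2891]
ee_rot: [[0.65, 0.76, -0.005], [0.76, -0.65, 0.008], [0.003, -0.008, -1.0]]
contact_force: [0.5, 0.1, 0.0]
finger_gap: 0.0823
t 16.43 pos [ 0.5983 -0.0096  0.2891] q [ -8.7   6.6  83.1   0.4  90.6 -58.2] F [0.5 0.1 0. ] M [-0.09 -0.03 -0.03] gap 0.0823
R [[0.65, 0.76, -0.005], [0.76, -0.65, 0.008], [0.003, -0.008, -1.0]]
shift cm [-18.49, 10.77, 1.76] rot [-0.009, 0.001, 0.864] rows>= 4.6
shift cm [-30.27, 17.93, 5.67] rot [-0.009, 0.004, 1.562] rows>= 8.4
pics/t11.png 5.0
```

View pics/t11.png

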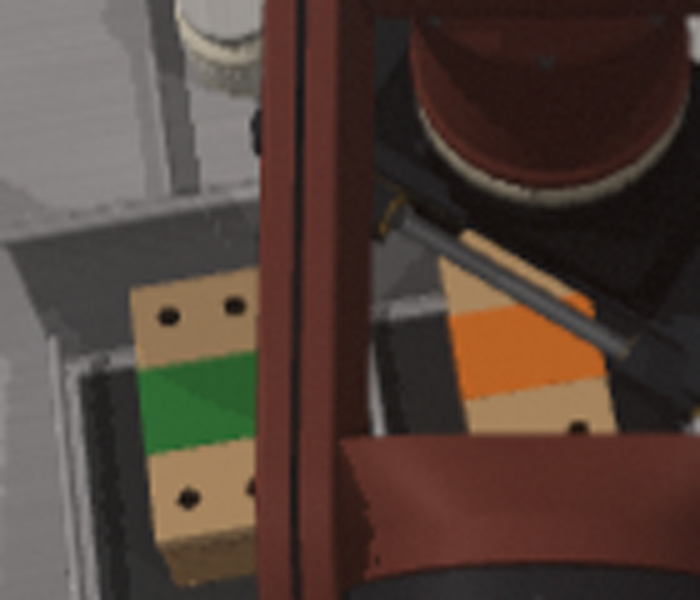

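Green1 lies in the lane, end against the backstop (lid from about (130,285) to (165,545) in the crop), partly hidden by the arm. Continuing to the pan.

```bash
python3 -m crank '[[8.7,[-5,3,0],[0,0,0.18]],[8.7,[-10,6,0.5],[0,0,0.36]],[8.7,[-15,9,1],[0,0,0.54]],[8.7,[-20,12,2],[0,0,0.72]],[8.7,[-25,15,3],[0,0,0.9]]]'; python3 -c "
from plan import *
D=[0,0,-1]
def ya(d): a=np.radians(d); return tool([np.cos(a),np.sin(a),0],D)
st(); go([.5378,-.3557,.20],ya(-91.2))
"
```

```text
t: 17.1
tool_pos: [0.5505, -0.2981, 0.2554]
ee_rot: [[0.999, -0.038, -0.009], [-0.038, -0.999, 0.008], [-0.009, -0.007, -1.0]]
contact_force: [0.3, -0.1, -1.0]
finger_gap: 0.0868
t 17.1 pos [ 0.5505 -0.2981  0.2554] q [-35.7  11.3  81.4   0.1  88.  -33.5] F [ 0.3 -0.1 -1. ] M [-0.1   0.02  0.02] gap 0.0868
R [[0.999, -0.038, -0.009], [-0.038, -0.999, 0.008], [-0.009, -0.007, -1.0]]
shift cm [-1.01, 5.84, 5.51] rot [0.001, 0.013, 1.554] rows>= 8.3
```

```bash
python3 -m crank '[[8.7,[-0.2,1,1],[0,0,0.18]],[8.7,[-0.4,2,2],[0,0,0.36]],[8.7,[-0.6,3.5,3],[0,0.005,0.54]],[8.7,[-0.8,5,4],[0,0.01,0.72]],[8.7,[-1,5.8,5.5],[0,0.013,0.9]]]';python3 -m crank '[[8.7,[0,0,0],[0,0,0.16]],[8.7,[0,0,0],[0,0,0.34]],[8.7,[0,0,0],[0,0,0.52]],[8.7,[0,0,0],[0,0,0.654]],[8.7,[0,0,0],[0,0,0.654]]]'; python3 -c "
from plan import *
D=[0,0,-1]
def ya(d): a=np.radians(d); return tool([np.cos(a),np.sin(a),0],D)
st(); go([.5378,-.3557,.074],ya(-91.2))
w=imaging.grab_frame('wrist');s=imaging.grab_frame('side')
a=-.021;cx=np.array([np.cos(a),np.sin(a),0]); cy=np.array([-np.sin(a),np.cos(a),0]); c=np.array([.53775,-.35573,.133])
L=np.array([c+sx*.031*cx+sy*.023*cy for sx,sy in((1,1),(1,-1),(-1,-1),(-1,1),(1,1))])
crop(w,0,0,640,480,'pics/w12.png',[(proj(w,L),(0,0,255))])
crop(s,280,280,440,440,'pics/s12.png',[(proj(s,L),(0,0,255))])
"
```

```text
t: 17.73
tool_pos: [0.5386, -0.3545, 0.2001]
ee_rot: [[0.591, -0.807, 0.003], [-0.807, -0.591, 0.001], [0.0, -0.003, -1.0]]
contact_force: [-0.5, 0.6, 0.1]
finger_gap: 0.0873
t: 18.35
tool_pos: [0.5386, -0.3536, 0.1998]
ee_rot: [[-0.014, -1.0, 0.002], [-1.0, 0.014, 0.002], [-0.002, -0.002, -1.0]]
contact_force: [0.2, 0.4, -0.5]
finger_gap: 0.0871
t 18.35 pos [ 0.5386 -0.3536  0.1998] q [-40.4  14.7  83.3   0.2  82.   50.4] F [ 0.2  0.4 -0.5] M [-0.02  0.17 -0.03] gap 0.0871
R [[-0.014, -1.0, 0.002], [-1.0, 0.014, 0.002], [-0.002, -0.002, -1.0]]
shift cm [0.24, 0.09, 12.58] rot [-0.002, 0.002, 0.007] rows>= 2.0
pics/w12.png 1.25
pics/s12.png 3.75
```

View pics/w12.png

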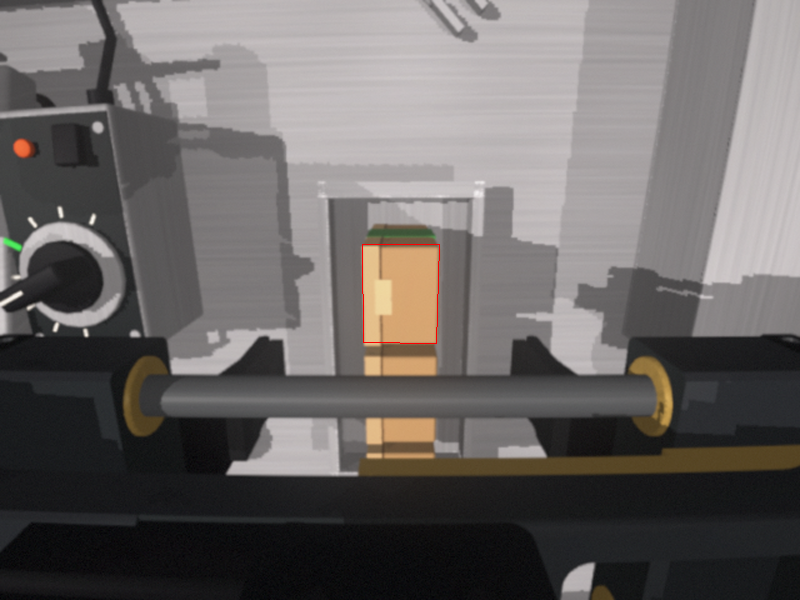

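View pics/s12.png

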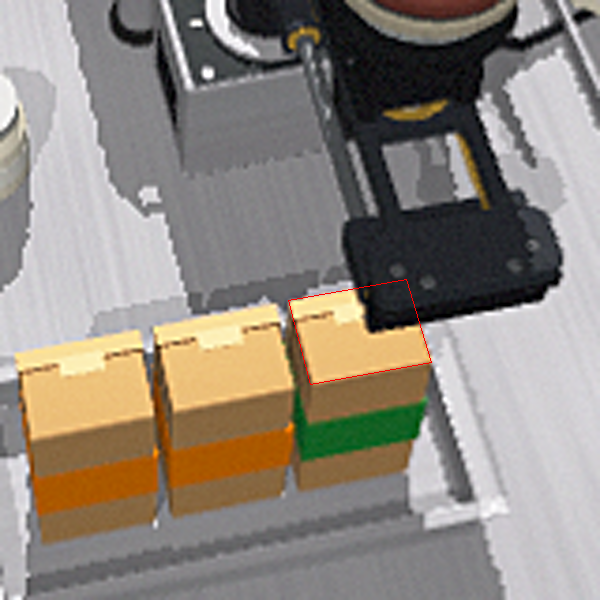

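```bash
python3 -m crank '[[8.7,[0.2,0.1,5],[0,0,0.007]],[8.7,[0.2,0.1,9],[0,0,0.007]],[8.7,[0.2,0.1,11],[0,0,0.007]],[8.7,[0.2,0.1,12.1],[0,0,0.007]],[8.7,[0.2,0.1,12.6],[0,0,0.007]]]'; python3 -c "
from plan import *
st()
s=imaging.grab_frame('side')
crop(s,320,280,440,400,'pics/s13.png')
"
```

```text
t: 19.08
tool_pos: [0.538, -0.3556, 0.0737]
ee_rot: [[-0.022, -1.0, 0.002], [-1.0, 0.022, 0.002], [-0.002, -0.002, -1.0]]
contact_force: [0.1, 0.7, 0.1]
finger_gap: 0.0869
t 19.07 pos [ 0.538  -0.3556  0.0737] q [-40.6  20.7  89.9   0.2  69.4  50.6] F [0.1 0.7 0.1] M [-0.02  0.15 -0.01] gap 0.0869
R [[-0.022, -1.0, 0.002], [-1.0, 0.022, 0.002], [-0.002, -0.002, -1.0]]
pics/s13.png 5.0
```

View pics/s13.png

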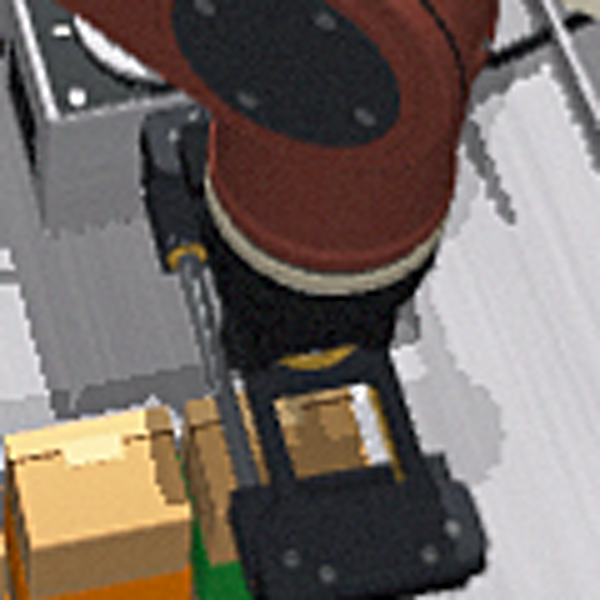

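```bash
python3 -m crank '[[3,[0,0,0],[0,0,0]],[3,[0,0,0],[0,0,0]],[3,[0,0,0],[0,0,0]],[3,[0,0,0],[0,0,0]],[3,[0,0,0],[0,0,0]]]' 40;python3 -m crank '[[3,[0,0,0],[0,0,0]],[3,[0,0,0],[0,0,0]],[3,[0,0,-0.6],[0,0,0]],[3,[0,0,-1.6],[0,0,0]],[3,[0,0,-3],[0,0,0]]]'; python3 -c "
from plan import *
st()
s=imaging.grab_frame('side')
crop(s,280,280,440,440,'pics/s14.png')
"
```

```text
t: 19.75
tool_pos: [0.5374, -0.3551, 0.073]
ee_rot: [[-0.022, -1.0, 0.001], [-1.0, 0.022, 0.003], [-0.003, -0.001, -1.0]]
contact_force: [-0.7, -0.5, 1.0]
finger_gap: 0.0457
t: 20.38
tool_pos: [0.5371, -0.355, 0.1034]
ee_rot: [[-0.022, -1.0, 0.0], [-1.0, 0.022, 0.003], [-0.003, -0.0, -1.0]]
contact_force: [-0.5, -1.3, -1.9]
finger_gap: 0.0459
t 20.38 pos [ 0.5371 -0.355   0.1034] q [-40.6  18.9  88.7   0.2  72.5  50.7] F [-0.5 -1.3 -1.9] M [-0.02  0.15  0.02] gap 0.0459
R [[-0.022, -1.0, 0.0], [-1.0, 0.022, 0.003], [-0.003, -0.0, -1.0]]
pics/s14.png 3.75
```

View pics/s14.png

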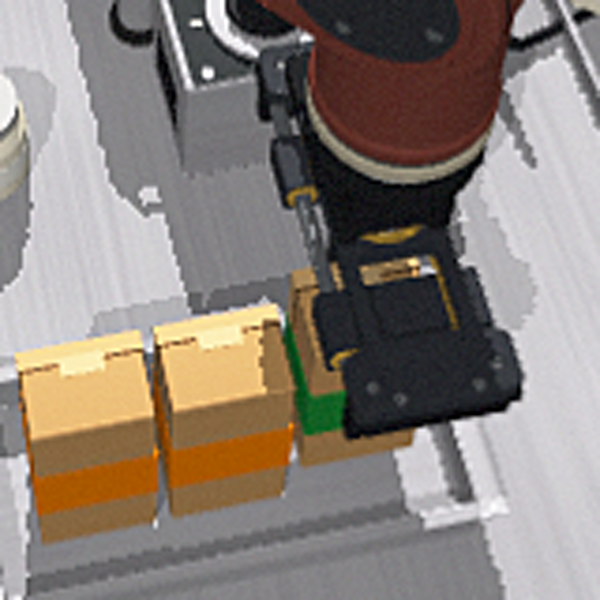

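```bash
python3 -m crank '[[3,[0,0,-5],[0,0,0]],[3,[0,0,-10.5],[0,0,0]],[3,[0,0,-15],[0,0,0]],[3,[-3,-1,-16.5],[0,0,-0.1]],[3,[-8,-2.5,-16.5],[0,0,-0.28]]]'; python3 -c "
from plan import *
D=[0,0,-1]
def ya(d): a=np.radians(d); return tool([np.cos(a),np.sin(a),0],D)
st(); go([.60,-.05,.27],ya(-30)); go([.57,.15,.27],ya(0));
"
```

```text
t: 21.05
tool_pos: [0.5649, -0.2776, 0.2716]
ee_rot: [[0.257, -0.967, 0.006], [-0.967, -0.257, -0.001], [0.002, -0.005, -1.0]]
contact_force: [1.0, 0.4, -2.9]
finger_gap: 0.0457
t 21.05 pos [ 0.5649 -0.2776  0.2716] q [-33.4  10.6  80.5   0.1  88.6  41.7] F [ 1.   0.4 -2.9] M [-0.    0.11  0.03] gap 0.0457
R [[0.257, -0.967, 0.006], [-0.967, -0.257, -0.001], [0.002, -0.005, -1.0]]
shift cm [-21.1, -9.23, 0.17] rot [-0.004, -0.004, -0.788] rows>= 4.2
shift cm [-41.2, -11.46, 0.14] rot [-0.003, -0.005, -1.311] rows>= 7.0
```

```bash
python3 -m crank '[[3,[-5,-2.2,0],[0,0,-0.18]],[3,[-10,-4.4,0],[0,0,-0.36]],[3,[-15.5,-6.8,0],[0,0,-0.54]],[3,[-21,-9,0],[0,0,-0.72]],[3,[-26.5,-9.8,0],[0,0,-0.9]]]'; python3 -c "
from plan import *
D=[0,0,-1]
def ya(d): a=np.radians(d); return tool([np.cos(a),np.sin(a),0],D)
st(); go([.57,.15,.27],ya(0)); go([.46,.33,.27],ya(35.7))
"
```

```text
t: 21.68
tool_pos: [0.5916, 0.0071, 0.2697]
ee_rot: [[0.918, -0.396, 0.002], [-0.396, -0.918, 0.003], [0.001, -0.004, -1.0]]
contact_force: [0.9, 0.6, -1.9]
finger_gap: 0.0455
t 21.68 pos [0.5916 0.0071 0.2697] q [-7.1  5.5 86.3  0.2 88.1 16.3] F [ 0.9  0.6 -1.9] M [-0.11  0.06  0.01] gap 0.0455
R [[0.918, -0.396, 0.002], [-0.396, -0.918, 0.003], [0.001, -0.004, -1.0]]
shift cm [-7.64, -12.27, 0.0] rot [-0.003, -0.002, -0.407] rows>= 2.3
shift cm [-24.87, -24.44, 0.03] rot [-0.003, -0.003, -1.03] rows>= 5.6
```

```bash
python3 -m crank '[[3,[-4,-5,0],[0,0,-0.18]],[3,[-8,-10,0],[0,0,-0.36]],[3,[-12.5,-14,0],[0,0,-0.54]],[3,[-17,-18,0],[0,0,-0.72]],[3,[-21,-21.5,0],[0,0,-0.9]]]'; python3 -c "
from plan import *
D=[0,0,-1]
def ya(d): a=np.radians(d); return tool([np.cos(a),np.sin(a),0],D)
st(); go([.46,.33,.09],ya(35.7))
"
```

```text
t: 22.3
tool_pos: [0.4842, 0.2883, 0.2706]
ee_rot: [[0.881, 0.474, 0.002], [0.474, -0.881, 0.004], [0.004, -0.002, -1.0]]
contact_force: [0.7, -0.5, -2.3]
finger_gap: 0.0457
t 22.3 pos [0.4842 0.2883 0.2706] q [22.7  1.5 90.4  0.1 87.9 -5.6] F [ 0.7 -0.5 -2.3] M [-0.07 -0.06  0.05] gap 0.0457
R [[0.881, 0.474, 0.002], [0.474, -0.881, 0.004], [0.004, -0.002, -1.0]]
shift cm [-0.22, -4.78, 18.07] rot [-0.002, -0.004, -0.13] rows>= 3.0
```

```bash
python3 -m crank '[[3,[-0.2,-2,4],[0,-0.004,-0.07]],[3,[-0.2,-4.8,8],[-0.002,-0.004,-0.13]],[3,[-0.2,-4.8,13],[-0.002,-0.004,-0.13]],[3,[-0.2,-4.8,17],[-0.002,-0.004,-0.13]],[3,[-0.2,-4.8,18.6],[-0.002,-0.004,-0.13]]]'; python3 -m crank '[[3,[0,0,0.4],[0,0,0]],[3,[0,0,0.7],[0,0,0]],[3,[0,0,0.9],[0,0,0]],[3,[0,0,1.1],[0,0,0]],[3,[0,0,1.2],[0,0,0]]]'; python3 -c "
from plan import *
st()
"
```

```text
t: 22.92
tool_pos: [0.4596, 0.3275, 0.0816]
ee_rot: [[0.816, 0.579, -0.005], [0.579, -0.816, -0.003], [-0.006, -0.0, -1.0]]
contact_force: [-0.3, 0.3, -1.6]
finger_gap: 0.0456
t: 23.55
tool_pos: [0.4615, 0.3283, 0.0721]
ee_rot: [[0.816, 0.578, -0.001], [0.578, -0.816, -0.001], [-0.001, 0.0, -1.0]]
contact_force: [-0.6, 0.2, -2.2]
finger_gap: 0.0457
t 23.55 pos [0.4615 0.3283 0.0721] q [ 27.5  10.8 102.1  -0.   67.1  -7.9] F [-0.6  0.2 -2.2] M [ 0.01  0.05 -0.1 ] gap 0.0457
R [[0.816, 0.578, -0.001], [0.578, -0.816, -0.001], [-0.001, 0.0, -1.0]]
```

```bash
python3 -m crank '[[3,[0,0,0.1],[0,0,0]],[3,[0,0,0.2],[0,0,0]],[3,[0,0,0.3],[0,0,0]],[3,[0,0,0.4],[0,0,0]],[3,[0,0,0.4],[0,0,0]]]'; python3 -c "
from plan import *
st()
"
```

```text
t: 24.18
tool_pos: [0.4615, 0.3283, 0.0699]
ee_rot: [[0.816, 0.578, -0.001], [0.578, -0.816, -0.001], [-0.001, 0.0, -1.0]]
contact_force: [-4.2, -2.9, 12.7]
finger_gap: 0.0459
t 24.18 pos [0.4615 0.3283 0.0699] q [ 27.5  11.  102.2  -0.   66.9  -7.9] F [-4.2 -2.9 12.7] M [-0.97  1.36 -0.02] gap 0.0459
R [[0.816, 0.578, -0.001], [0.578, -0.816, -0.001], [-0.001, 0.0, -1.0]]
```

```bash
python3 -m crank '[[3,[0,0,-0.2],[0,0,0]],[3,[0,0,-0.25],[0,0,0]],[7,[0,0,-0.25],[0,0,0]],[7,[0,0,-0.25],[0,0,0]],[7,[0,0,-0.25],[0,0,0]]]'; python3 -m crank '[[7,[0,0,0],[0,0,0]],[7,[0,0,-2],[0,0,0]],[7,[0,0,-7],[0,0,0]],[7,[0,0,-12],[0,0,0]],[7,[-3,0,-16],[0,0,0.1]]]'
cat >> plan.py <<'E'
e2=np.array([.816,.578,0])/np.hypot(.816,.578); t2=np.array([e2[1],-e2[0],0]); c2=np.array([.4615,.3283,0])
zt=.866*e2+np.array([0,0,-.5]); RG=tool(t2,zt); PG=c2+.028*e2+[0,0,.091]
E
python3 -c "
from plan import *
st(); print(PG-.1*RG[:,2]); go(PG-.11*RG[:,2]+[0,0,.05],RG); go(PG-.1*RG[:,2],RG)
s=imaging.grab_frame('side');t=imaging.grab_frame('top')
L=np.array([c2+[0,0,h]+sx*.023*e2+sy*.031*t2 for h in (0,.13) for sx,sy in((1,1),(1,-1),(-1,-1),(-1,1),(1,1))])
crop(s,220,90,360,210,'pics/s15.png',[(proj(s,L),(0,0,255))]);crop(t,110,200,250,330,'pics/t15.png',[(proj(t,L),(0,0,255))])
"
```

```text
t: 24.8
tool_pos: [0.4614, 0.3283, 0.0703]
ee_rot: [[0.816, 0.578, -0.001], [0.578, -0.816, -0.001], [-0.002, 0.0, -1.0]]
contact_force: [0.8, -0.0, 0.3]
finger_gap: 0.0659
t: 25.42
tool_pos: [0.4383, 0.3117, 0.2345]
ee_rot: [[0.871, 0.492, 0.002], [0.492, -0.871, 0.001], [0.003, 0.0, -1.0]]
contact_force: [-0.1, -0.8, 0.3]
finger_gap: 0.0699
t 25.43 pos [0.4383 0.3117 0.2345] q [27.  -1.2 96.9 -0.  84.1 -2.5] F [-0.1 -0.8  0.3] M [-0.05 -0.04 -0.03] gap 0.0699
R [[0.871, 0.492, 0.002], [0.492, -0.871, 0.001], [0.003, 0.0, -1.0]]
[0.41367941 0.29442708 0.1410011 ]
shift cm [-3.86, 0.38, 3.84] rot [0.844, 0.761, 1.324] rows>= 9.3
shift cm [-3.02, 0.29, 9.34] rot [0.844, 0.761, 1.324] rows>= 9.3
pics/s15.png 5.0
pics/t15.png 4.615384615384615
```

View pics/s15.png

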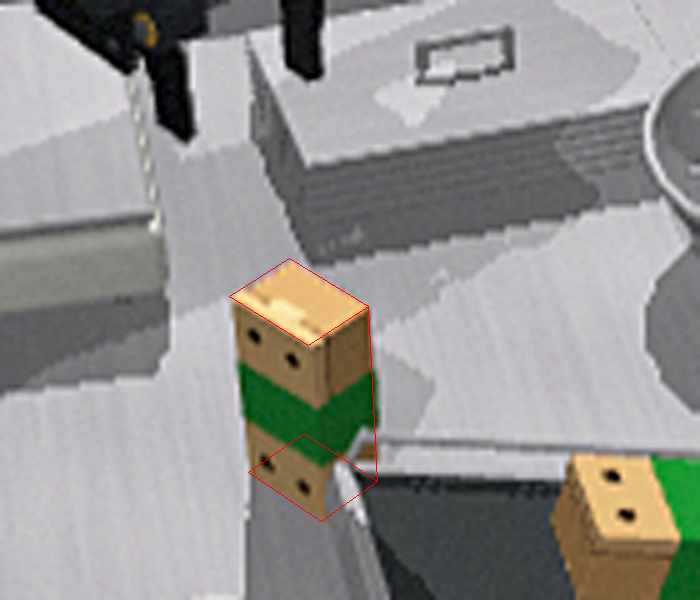

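View pics/t15.png

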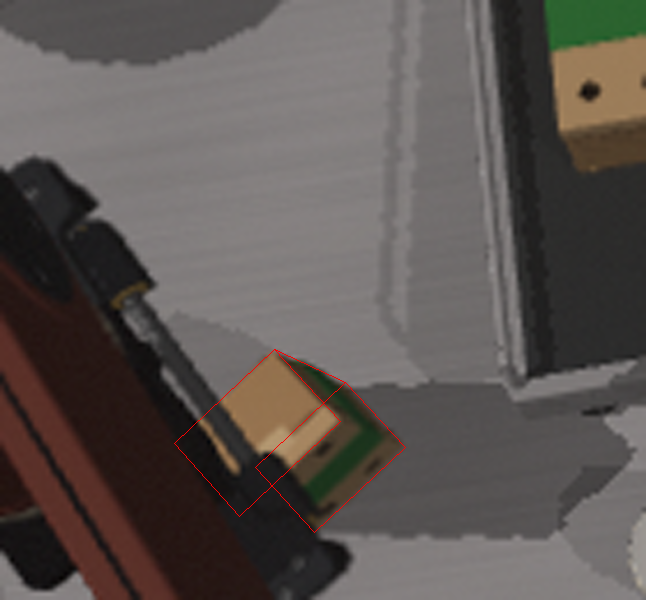

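```bash
python3 -m crank '[[8.7,[-1,0,-0.5],[0.08,0.072,0.125]],[8.7,[-2,0.1,-0.5],[0.16,0.144,0.25]],[8.7,[-3,0.2,-0.5],[0.25,0.225,0.39]],[8.7,[-4,0.3,-0.5],[0.335,0.302,0.525]],[8.7,[-5,0.3,0],[0.42,0.38,0.66]]]'; python3 -c "
from plan import *
st(); go(PG-.12*RG[:,2]+[0,0,.03],RG)
"
```

```text
t: 26.15
tool_pos: [0.3955, 0.2836, 0.2317]
ee_rot: [[0.955, -0.089, 0.283], [-0.214, -0.868, 0.449], [0.205, -0.489, -0.848]]
contact_force: [-0.7, -0.6, 0.3]
finger_gap: 0.0867
t 26.15 pos [0.3955 0.2836 0.2317] q [  6.6 -36.4 130.1  26.6  67.3   9.8] F [-0.7 -0.6  0.3] M [-0.42  0.25  0.05] gap 0.0867
R [[0.955, -0.089, 0.283], [-0.214, -0.868, 0.449], [0.205, -0.489, -0.848]]
shift cm [-0.67, 2.37, 4.45] rot [0.423, 0.381, 0.662] rows>= 4.7
```

```bash
python3 -c "
from plan import *
go(PG-.06*RG[:,2]+[0,0,.09],RG);go(PG-.06*RG[:,2],RG)
"
```

```text
shift cm [3.35, -2.08, 4.45] rot [0.423, 0.381, 0.662] rows>= 4.7
shift cm [1.5, 2.32, 12.08] rot [0.423, 0.381, 0.662] rows>= 4.7
```

```bash
python3 -m crank '[[8.7,[0.7,-0.4,0.9],[0.085,0.076,0.13]],[8.7,[1.4,-0.8,1.8],[0.17,0.152,0.26]],[8.7,[2.1,-1.2,2.7],[0.255,0.23,0.4]],[8.7,[2.8,-1.7,3.6],[0.34,0.305,0.53]],[8.7,[3.35,-2.08,4.45],[0.423,0.381,0.662]]]'; python3 -c "
from plan import *
st(); go(PG-.06*RG[:,2],RG)
"
```

```text
t: 26.78
tool_pos: [0.4481, 0.3178, 0.2548]
ee_rot: [[0.585, -0.438, 0.683], [-0.811, -0.321, 0.489], [0.005, -0.84, -0.543]]
contact_force: [-0.5, 0.2, -0.5]
finger_gap: 0.0869
t 26.77 pos [0.4481 0.3178 0.2548] q [ 14.9 -52.3 147.4  32.2  33.8  50.5] F [-0.5  0.2 -0.5] M [-0.4   0.59 -0.02] gap 0.0869
R [[0.585, -0.438, 0.683], [-0.811, -0.321, 0.489], [0.005, -0.84, -0.543]]
shift cm [-0.16, 11.61, 6.69] rot [0.051, 0.004, 0.009] rows>= 2.1
```

```bash
cat >> plan.py <<'E'
zt=(e2+np.array([0,0,-1.]))/np.sqrt(2); RG=tool(t2,zt); PG=c2+.0283*e2+[0,0,.0887]
E
python3 -c "
from plan import *
go(PG-.06*RG[:,2]+[0,0,.07],RG);go(PG-.06*RG[:,2],RG)
"
```

```text
shift cm [-0.11, 4.35, 3.16] rot [-0.211, 0.003, 0.01] rows>= 1.1
shift cm [-0.15, 10.23, 6.96] rot [-0.211, 0.003, 0.01] rows>= 2.0
```

```bash
python3 -m crank '[[8.7,[0,1,1],[-0.1,0,0.01]],[8.7,[0,2,2],[-0.21,0,0.01]],[8.7,[0,3,2.5],[-0.21,0,0.01]],[8.7,[0,4.3,3.1],[-0.21,0,0.01]],[8.7,[0,4.3,3.1],[-0.21,0,0.01]]]'; python3 -c "
from plan import *
st(); go(PG-.06*RG[:,2],RG)
"
```

```text
t: 27.4
tool_pos: [0.4476, 0.3185, 0.1974]
ee_rot: [[0.584, -0.577, 0.571], [-0.812, -0.414, 0.412], [-0.001, -0.704, -0.71]]
contact_force: [-1.5, -0.0, -0.0]
finger_gap: 0.0869
t 27.4 pos [0.4476 0.3185 0.1974] q [ 18.9 -38.2 140.3  20.3  36.2  61.3] F [-1.5 -0.  -0. ] M [-0.34  0.42  0.06] gap 0.0869
R [[0.584, -0.577, 0.571], [-0.812, -0.414, 0.412], [-0.001, -0.704, -0.71]]
shift cm [0.02, 4.47, 4.91] rot [0.005, 0.006, 0.004] rows>= 1.1
```

```bash
python3 -m crank '[[8.7,[0,1,1],[0,0.006,0]],[8.7,[0,2.5,2.5],[0.005,0.006,0]],[8.7,[0,3.6,4],[0.005,0.006,0]],[8.7,[0,4.4,4.9],[0.005,0.006,0]],[8.7,[0,4.4,4.9],[0.005,0.006,0]]]'; python3 -c "
from plan import *
st(); go(PG,RG)
s=imaging.grab_frame('side');t=imaging.grab_frame('top')
crop(s,200,80,360,210,'pics/s16.png')
w=imaging.grab_frame('wrist');crop(w,0,0,640,480,'pics/w16.png')
"
```

```text
t: 28.02
tool_pos: [0.4516, 0.321, 0.134]
ee_rot: [[0.58, -0.573, 0.579], [-0.814, -0.411, 0.409], [0.004, -0.709, -0.706]]
contact_force: [-0.8, -0.0, -0.2]
finger_gap: 0.0872
t 28.02 pos [0.4516 0.321  0.134 ] q [ 19.5 -30.9 143.8  26.6  25.5  54.1] F [-0.8 -0.  -0.2] M [-0.32  0.41  0.  ] gap 0.0872
R [[0.58, -0.573, 0.579], [-0.814, -0.411, 0.409], [0.004, -0.709, -0.706]]
shift cm [-0.03, 0.34, 6.07] rot [-0.002, -0.001, 0.004] rows>= 1.0
pics/s16.png 4.615384615384615
pics/w16.png 1.25
```

View pics/s16.png

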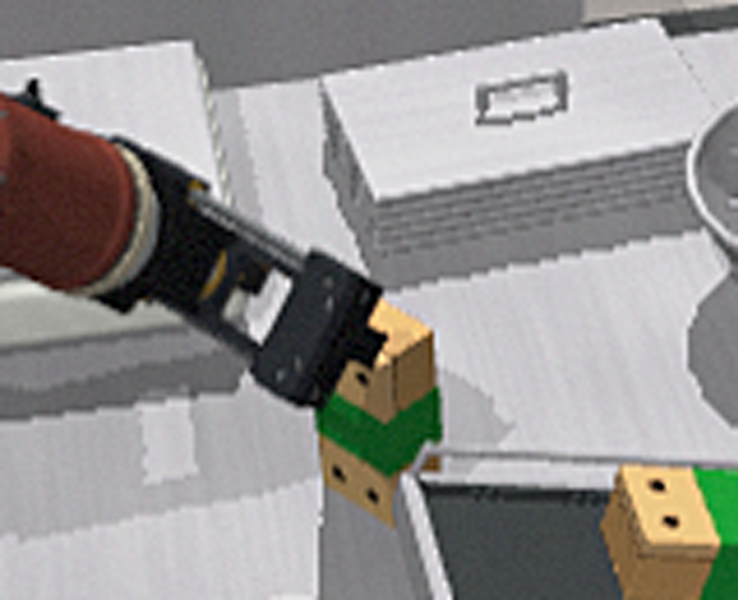

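View pics/w16.png

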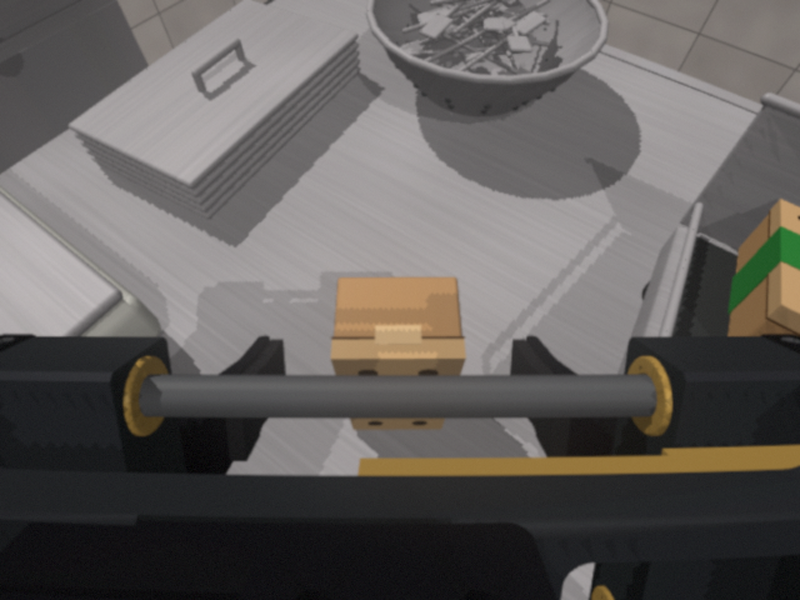

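```bash
python3 -m crank '[[8.7,[0,0.2,2],[0,0,0.004]],[8.7,[0,0.3,3.5],[0,0,0.004]],[8.7,[0,0.3,4.7],[0,0,0.004]],[8.7,[0,0.3,5.5],[0,0,0.004]],[8.7,[0,0.3,6],[0,0,0.004]]]'; python3 -c "
from plan import *
st(); go(PG,RG)
s=imaging.grab_frame('side')
crop(s,230,100,350,200,'pics/s17.png')
"
```

```text
t: 28.8
tool_pos: [0.486, 0.3452, 0.0914]
ee_rot: [[0.578, -0.573, 0.58], [-0.816, -0.408, 0.41], [0.002, -0.71, -0.704]]
contact_force: [0.3, -0.6, 0.7]
finger_gap: 0.0865
t 28.8 pos [0.486  0.3452 0.0914] q [ 21.5 -15.6 139.4  39.8  15.3  41.3] F [ 0.3 -0.6  0.7] M [-0.31  0.49  0.03] gap 0.0865
R [[0.578, -0.573, 0.58], [-0.816, -0.408, 0.41], [0.002, -0.71, -0.704]]
shift cm [-0.04, 0.29, 0.09] rot [-0.005, -0.001, 0.001] rows>= 0.0
pics/s17.png 6.0
```

View pics/s17.png

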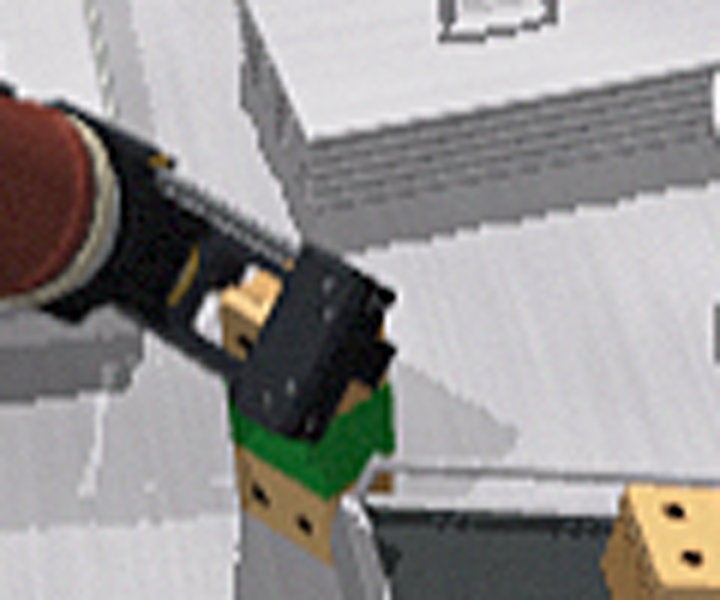

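```bash
python3 -m crank '[[5,[0,0,0],[0,0,0]],[5,[0,0,0],[0,0,0]],[5,[0,0,0],[0,0,0]],[5,[0,0,0],[0,0,0]],[5,[0,0,0],[0,0,0]]]' 50;python3 -c "
from plan import *
st(); 
q=sensors.sense();p=q['tool_pos'];R=q['ee_rot']
Rc=np.column_stack([[0,0,1],np.cross(-e2,[0,0,1]),-e2])  # carton axes x up, z=-e2 ; y=z x x
c=c2+.023*e2+[0,0,.065]   # underside centre
print('carton origin in tool',R.T@(c-p),'axes',(R.T@Rc).round(3).tolist())
"; python3 -m crank '[[5,[0,0,0],[0,0,0]],[5,[0,-0.2,-0.2],[0,0,0]],[5,[0,-0.7,-0.7],[0,0,0]],[5,[0,-1.5,-1.5],[0,0,0]],[5,[0,-3,-3],[0,0,0]]]'; python3 -c "
from plan import *
st()"
```

```text
t: 29.48
tool_pos: [0.4855, 0.3448, 0.0911]
ee_rot: [[0.578, -0.574, 0.58], [-0.816, -0.408, 0.41], [0.002, -0.71, -0.704]]
contact_force: [-0.7, -0.8, 1.7]
finger_gap: 0.0615
t 29.48 pos [0.4855 0.3448 0.0911] q [ 21.5 -15.7 139.4  39.8  15.3  41.3] F [-0.7 -0.8  1.7] M [-0.24  0.43  0.01] gap 0.0615
R [[0.578, -0.574, 0.58], [-0.816, -0.408, 0.41], [0.002, -0.71, -0.704]]
carton origin in tool [-0.00044814  0.02286143  0.0139579 ] axes [[0.002, -1.0, -0.0], [-0.71, -0.001, 0.704], [-0.704, -0.001, -0.71]]
t: 30.1
tool_pos: [0.4833, 0.3441, 0.1308]
ee_rot: [[0.578, -0.577, 0.576], [-0.816, -0.41, 0.408], [0.0, -0.706, -0.708]]
contact_force: [0.1, -0.1, -2.7]
finger_gap: 0.0613
t 30.1 pos [0.4833 0.3441 0.1308] q [ 21.5 -21.6 138.3  27.5  21.4  54.3] F [ 0.1 -0.1 -2.7] M [-0.42  0.64  0.04] gap 0.0613
R [[0.578, -0.577, 0.576], [-0.816, -0.41, 0.408], [0.0, -0.706, -0.708]]
```

```bash
cat >> plan.py <<'E'
AC=np.array([[0.002,-1,0],[-.71,-.001,.704],[-.704,-.001,-.71]]); AC=Ro.from_matrix(AC).as_matrix(); OC=np.array([-.0004,.0229,.0140])
RcT=np.column_stack([-Rs[:,0],-Rs[:,1],Rs[:,2]]); RP=RcT@AC.T
def PP(x,y,z): return ps+Rs@np.array([x,y,z])-RP@OC
def cbox(o,R): return np.array([o+R@np.array([a*.065,b*.031,h]) for h in (0,.046) for a,b in ((1,1),(1,-1),(-1,-1),(-1,1),(1,1))])
def held():
    q=sensors.sense(); R=q['ee_rot']; return q['tool_pos']+R@OC, R@AC
E
python3 -c "
from plan import *
print(RP.round(3).tolist(),PP(-.067,0,.046)); go(PP(-.085,0,.13),RP)
s=imaging.grab_frame('side');t=imaging.grab_frame('top')
b=cbox(*held()); g=cbox(ps+Rs@np.array([-.067,0,0]),Rs)
crop(s,240,100,420,235,'pics/s18.png',[(proj(s,b),(255,255,0)),(proj(s,g),(0,0,255))]);crop(t,120,120,340,290,'pics/t18.png',[(proj(t,b),(255,255,0)),(proj(t,g),(0,0,255))])
"
```

```text
[[-0.022, 0.868, 0.496], [1.0, 0.019, 0.011], [0.0, 0.496, -0.868]] [0.61493979 0.14157098 0.11756184]
shift cm [24.38, -4.68, -5.57] rot [-0.488, -0.346, -2.603] rows>= 14.3
pics/s18.png 4.444444444444445
pics/t18.png 3.5294117647058822
```

View pics/s18.png

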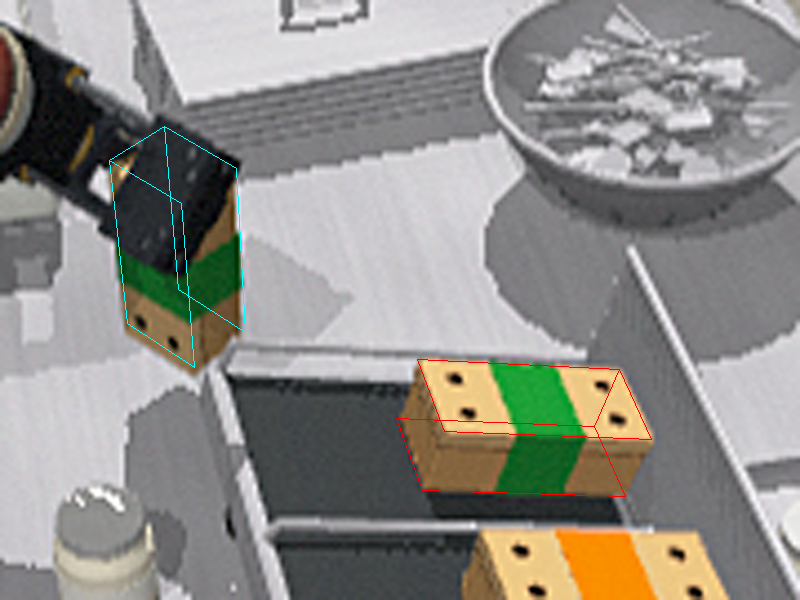

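View pics/t18.png

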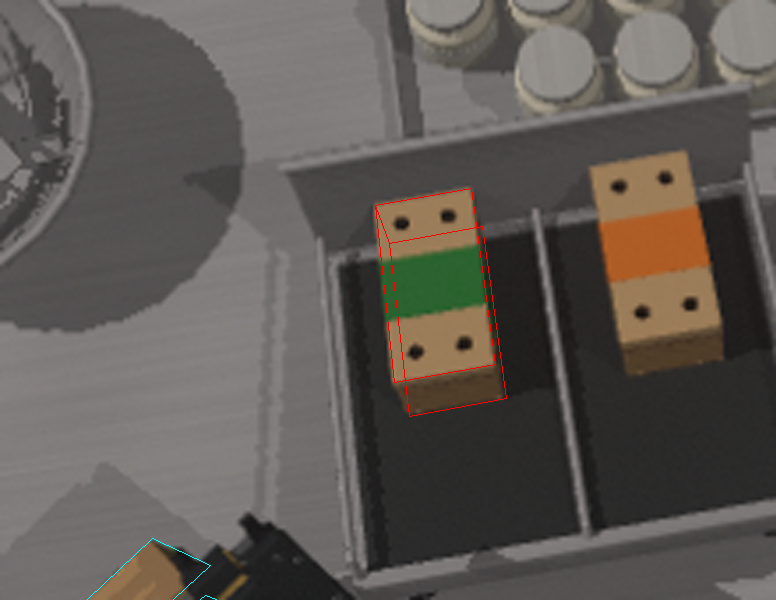

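```bash
python3 -c "
from plan import *
go([.53,.30,.30],RP); go([.58,.2,.30],RP)
"
```

```text
shift cm [6.26, -12.37, -10.86] rot [-0.488, -0.358, -2.601] rows>= 14.3
shift cm [17.31, -11.15, -12.05] rot [-0.488, -0.358, -2.601] rows>= 14.3
```

```bash
python3 -m crank '[[5,[0.5,-3,-3],[-0.015,-0.01,-0.08]],[5,[1.5,-6,-6],[-0.05,-0.036,-0.26]],[5,[3,-9,-9],[-0.083,-0.061,-0.44]],[5,[4.5,-11.5,-10.5],[-0.117,-0.086,-0.62]],[5,[6.2,-12.4,-11],[-0.15,-0.11,-0.8]]]'; python3 -c "
from plan import *
st(); go([.57,.22,.30],RP);go(PP(-.085,0,.12),RP)
"
```

```text
t: 30.82
tool_pos: [0.5296, 0.2998, 0.3005]
ee_rot: [[0.895, -0.024, 0.446], [-0.207, -0.907, 0.366], [0.396, -0.42, -0.817]]
contact_force: [-0.2, -0.2, -2.2]
finger_gap: 0.0614
t 30.82 pos [0.5296 0.2998 0.3005] q [ 12.5 -22.7 115.5  18.2  56.4  13.9] F [-0.2 -0.2 -2.2] M [-0.4   0.51 -0.02] gap 0.0614
R [[0.895, -0.024, 0.446], [-0.207, -0.907, 0.366], [0.396, -0.42, -0.817]]
shift cm [5.25, 7.17, -1.07] rot [-0.338, -0.247, -1.795] rows>= 9.9
shift cm [6.84, 18.63, 6.83] rot [-0.338, -0.247, -1.795] rows>= 9.9
```

```bash
python3 -m crank '[[5,[1,1.4,0],[-0.034,-0.025,-0.18]],[5,[2,2.8,0],[-0.067,-0.049,-0.355]],[5,[3,4.3,-0.3],[-0.1,-0.073,-0.53]],[5,[4,5.7,-0.6],[-0.134,-0.098,-0.71]],[5,[5.2,7.2,-1],[-0.168,-0.122,-0.89]]]'; python3 -c "
from plan import *
st(); go([.59,.15,.28],RP);go(PP(-.085,0,.12),RP)
"
```

```text
t: 31.45
tool_pos: [0.5679, 0.2196, 0.2948]
ee_rot: [[0.657, 0.642, 0.395], [0.627, -0.756, 0.187], [0.419, 0.125, -0.899]]
contact_force: [1.1, 0.1, -1.4]
finger_gap: 0.0617
t 31.45 pos [0.5679 0.2196 0.2948] q [  9.3 -15.5 107.3   7.7  63.3 -34.5] F [ 1.1  0.1 -1.4] M [-0.22  0.47 -0.01] gap 0.0617
R [[0.657, 0.642, 0.395], [0.627, -0.756, 0.187], [0.419, 0.125, -0.899]]
shift cm [-3.53, 6.5, 0.9] rot [-0.175, -0.121, -0.905] rows>= 5.0
shift cm [-5.92, 7.77, 9.56] rot [-0.175, -0.121, -0.905] rows>= 5.0
```

```bash
python3 -m crank '[[5,[-0.8,1.4,0],[-0.034,-0.024,-0.18]],[5,[-1.6,2.8,0],[-0.068,-0.047,-0.36]],[5,[-2.4,4.2,0.3],[-0.105,-0.072,-0.54]],[5,[-3.2,5.6,0.6],[-0.14,-0.097,-0.725]],[5,[-4,6.7,2],[-0.175,-0.121,-0.905]]]'; python3 -c "
from plan import *
st(); go(PP(-.085,0,.11),RP)
"
```

```text
t: 32.08
tool_pos: [0.5927, 0.1477, 0.2693]
ee_rot: [[-0.022, 0.867, 0.498], [1.0, 0.019, 0.011], [0.001, 0.498, -0.867]]
contact_force: [-0.1, 0.5, -3.0]
finger_gap: 0.062
t 32.08 pos [0.5927 0.1477 0.2693] q [  9.  -16.9 112.5  -4.7  54.9 -80.5] F [-0.1  0.5 -3. ] M [0.01 0.6  0.02] gap 0.062
R [[-0.022, 0.867, 0.498], [1.0, 0.019, 0.011], [0.001, 0.498, -0.867]]
shift cm [-0.67, -2.41, 8.46] rot [0.002, -0.0, 0.0] rows>= 1.4
```

```bash
python3 -m crank '[[5,[-0.3,-0.8,2.5],[0,0,0]],[5,[-0.67,-1.6,5],[0.002,0,0]],[5,[-0.67,-2.2,7.5],[0.002,0,0]],[5,[-0.67,-2.4,8.4],[0.002,0,0]],[5,[-0.67,-2.4,8.4],[0.002,0,0]]]'; python3 -c "
from plan import *
st(); o,R=held(); print('origin in seat',Rs.T@(o-ps)); go(PP(-.085,0,.056),RP)
s=imaging.grab_frame('side');t=imaging.grab_frame('top')
b=cbox(*held()); g=cbox(ps+Rs@np.array([-.067,0,0]),Rs)
crop(s,280,90,430,210,'pics/s19.png',[(proj(s,b),(255,255,0)),(proj(s,g),(0,0,255))]);crop(t,200,120,300,250,'pics/t19.png',[(proj(t,b),(255,255,0)),(proj(t,g),(0,0,255))])
"
```

```text
t: 32.7
tool_pos: [0.6129, 0.1417, 0.1839]
ee_rot: [[-0.016, 0.869, 0.494], [1.0, 0.012, 0.011], [0.004, 0.494, -0.869]]
contact_force: [-0.4, -0.4, -2.5]
finger_gap: 0.0618
t 32.7 pos [0.6129 0.1417 0.1839] q [  7.8 -10.2 116.2  -4.6  44.7 -80.7] F [-0.4 -0.4 -2.5] M [0.01 0.62 0.01] gap 0.0618
R [[-0.016, 0.869, 0.494], [1.0, 0.012, 0.011], [0.004, 0.494, -0.869]]
origin in seat [-8.61045942e-02  6.13765865e-05  1.09514536e-01]
shift cm [-0.04, -3.68, 3.89] rot [-0.002, -0.0, -0.006] rows>= 0.9
pics/s19.png 5.0
pics/t19.png 4.615384615384615
```

View pics/s19.png

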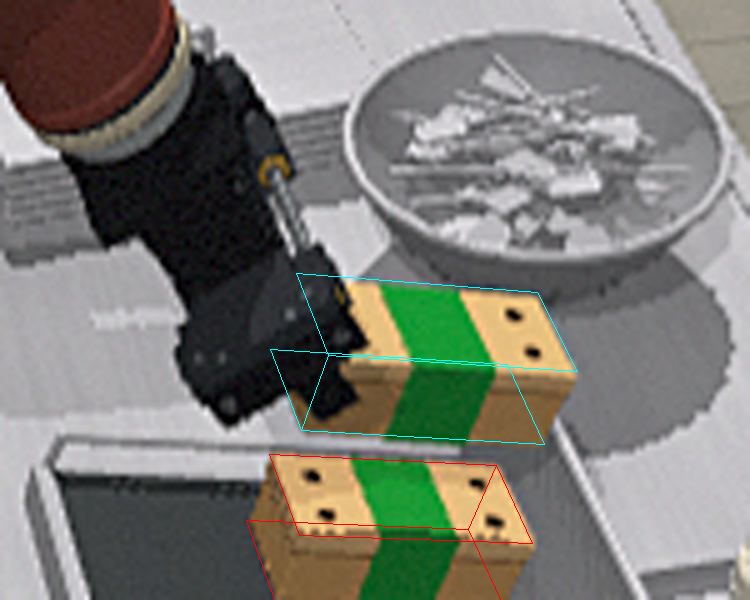

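View pics/t19.png

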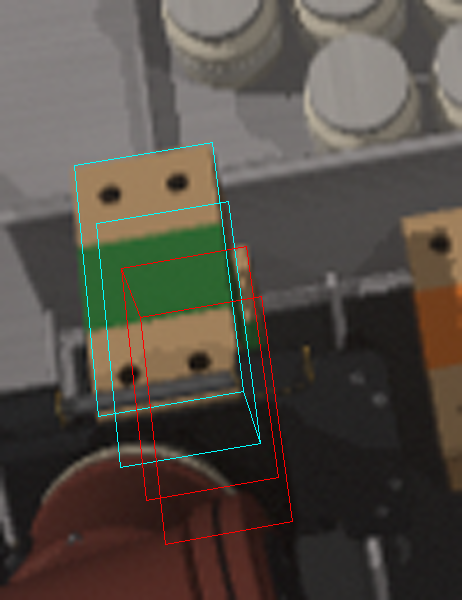

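```bash
python3 -m crank '[[5,[0,-1,1],[0,0,-0.003]],[5,[0,-2.2,2.2],[-0.002,0,-0.006]],[5,[0,-3,3.1],[-0.002,0,-0.006]],[5,[0,-3.5,3.7],[-0.002,0,-0.006]],[5,[0,-3.7,3.9],[-0.002,0,-0.006]]]'; python3 -c "
from plan import *
st(); o,R=held(); print('origin in seat',Rs.T@(o-ps),(Rs.T@R).round(3).tolist(),'F',Rs.T@sensors.sense()['contact_force']); go(PP(-.072,0,.049),RP);go(PP(-.066,0,.049),RP)
"
```

```text
t: 33.42
tool_pos: [0.6005, 0.1416, 0.1324]
ee_rot: [[-0.021, 0.867, 0.497], [1.0, 0.018, 0.011], [0.001, 0.497, -0.867]]
contact_force: [0.6, 0.7, -1.2]
finger_gap: 0.0614
t 33.42 pos [0.6005 0.1416 0.1324] q [  8.   -8.6 120.7  -5.4  38.3 -79.8] F [ 0.6  0.7 -1.2] M [0.02 0.65 0.01] gap 0.0614
R [[-0.021, 0.867, 0.497], [1.0, 0.018, 0.011], [0.001, 0.497, -0.867]]
origin in seat [-0.08479406  0.00031646  0.05664694] [[-1.0, -0.001, -0.001], [0.001, -1.0, -0.0], [-0.001, -0.0, 1.0]] F [ 0.91871181  0.68485548 -0.98952122]
shift cm [-0.04, 0.37, 1.44] rot [0.001, 0.0, -0.001] rows>= 0.2
shift cm [-0.04, 0.8, 1.86] rot [0.001, 0.0, -0.001] rows>= 0.3
```

```bash
python3 -m crank '[[5,[0,0.1,0.5],[0,0,0]],[5,[0,0.25,1],[0,0,0]],[5,[0,0.37,1.44],[0,0,0]],[5,[0,0.44,1.51],[0,0,0]],[5,[0,0.51,1.58],[0,0,0]]]'; python3 -m crank '[[5,[0,0.05,0.05],[0,0,0]],[5,[0,0.1,0.1],[0,0,0]],[5,[0,0.15,0.15],[0,0,0]],[5,[0,0.2,0.2],[0,0,0]],[5,[0,0.25,0.25],[0,0,0]]]'; python3 -c "
from plan import *
st(); o,R=held(); print('origin in seat',Rs.T@(o-ps),(Rs.T@R).round(3).tolist(),'F',Rs.T@sensors.sense()['contact_force'])
"
```

```text
t: 34.05
tool_pos: [0.6133, 0.1419, 0.1221]
ee_rot: [[-0.021, 0.867, 0.498], [1.0, 0.018, 0.011], [0.001, 0.498, -0.867]]
contact_force: [0.0, -0.7, -2.5]
finger_gap: 0.0614
t: 34.67
tool_pos: [0.6161, 0.142, 0.121]
ee_rot: [[-0.021, 0.867, 0.497], [1.0, 0.018, 0.011], [0.001, 0.497, -0.868]]
contact_force: [-9.1, -0.2, 4.1]
finger_gap: 0.0615
t 34.67 pos [0.6161 0.142  0.121 ] q [  7.8  -5.4 119.2  -5.4  36.7 -79.9] F [-9.1 -0.2  4.1] M [-0.05  1.28 -0.04] gap 0.0615
R [[-0.021, 0.867, 0.497], [1.0, 0.018, 0.011], [0.001, 0.497, -0.868]]
origin in seat [-0.066721    0.00039523  0.04961627] [[-1.0, -0.001, -0.001], [0.001, -1.0, -0.0], [-0.001, -0.0, 1.0]] F [-9.80045734e+00 -8.13436779e-03  1.57815569e+00]
```

```bash
python3 -m crank '[[5,[0,-0.1,-0.1],[0,0,0]],[5,[0,-0.17,-0.03],[0,0,0]],[5,[0,-0.24,0.04],[0,0,0]],[5,[0,-0.29,0.09],[0,0,0]],[5,[0,-0.34,0.14],[0,0,0]]]'; python3 -c "
from plan import *
st(); o,R=held(); print('origin in seat',Rs.T@(o-ps),(Rs.T@R).round(3).tolist(),'F',Rs.T@sensors.sense()['contact_force'])
"
```

```text
t: 35.3
tool_pos: [0.6144, 0.142, 0.1182]
ee_rot: [[-0.021, 0.867, 0.498], [1.0, 0.018, 0.011], [0.001, 0.498, -0.867]]
contact_force: [-0.2, 0.4, -1.8]
finger_gap: 0.0616
t 35.3 pos [0.6144 0.142  0.1182] q [  7.8  -5.4 119.6  -5.5  36.2 -79.8] F [-0.2  0.4 -1.8] M [-0.01  0.59 -0.01] gap 0.0616
R [[-0.021, 0.867, 0.498], [1.0, 0.018, 0.011], [0.001, 0.498, -0.867]]
origin in seat [-0.06774186  0.00038183  0.04653794] [[-1.0, -0.001, -0.002], [0.001, -1.0, -0.0], [-0.002, -0.0, 1.0]] F [ 0.27442398  0.42937108 -1.81955911]
```

Now lower to contact in 0.5 mm steps, then nudge into the backstop.

```bash
python3 -m crank '[[5,[0,-0.035,0.035],[0,0,0]],[5,[0,-0.07,0.07],[0,0,0]],[5,[0,-0.1,0.1],[0,0,0]],[5,[0,-0.13,0.13],[0,0,0]],[5,[0,-0.13,0.13],[0,0,0]]]'; python3 -c "
from plan import *
st(); o,R=held(); print('origin in seat',Rs.T@(o-ps),(Rs.T@R).round(3).tolist(),'F',Rs.T@sensors.sense()['contact_force'])
s=imaging.grab_frame('side')
crop(s,290,120,420,225,'pics/s20.png')
"
```

```text
t: 35.92
tool_pos: [0.6148, 0.1421, 0.1177]
ee_rot: [[-0.021, 0.866, 0.5], [1.0, 0.018, 0.011], [0.001, 0.5, -0.866]]
contact_force: [-1.1, -0.4, 4.3]
finger_gap: 0.062
t 35.92 pos [0.6148 0.1421 0.1177] q [  7.8  -5.4 119.7  -5.6  36.  -79.7] F [-1.1 -0.4  4.3] M [0.06 0.3  0.04] gap 0.062
R [[-0.021, 0.866, 0.5], [1.0, 0.018, 0.011], [0.001, 0.5, -0.866]]
origin in seat [-0.06722675  0.00049126  0.04620248] [[-1.0, -0.001, -0.004], [0.001, -1.0, -0.001], [-0.004, -0.001, 1.0]] F [-2.14944482 -0.41565276  3.87694759]
pics/s20.png 5.714285714285714
```

View pics/s20.png

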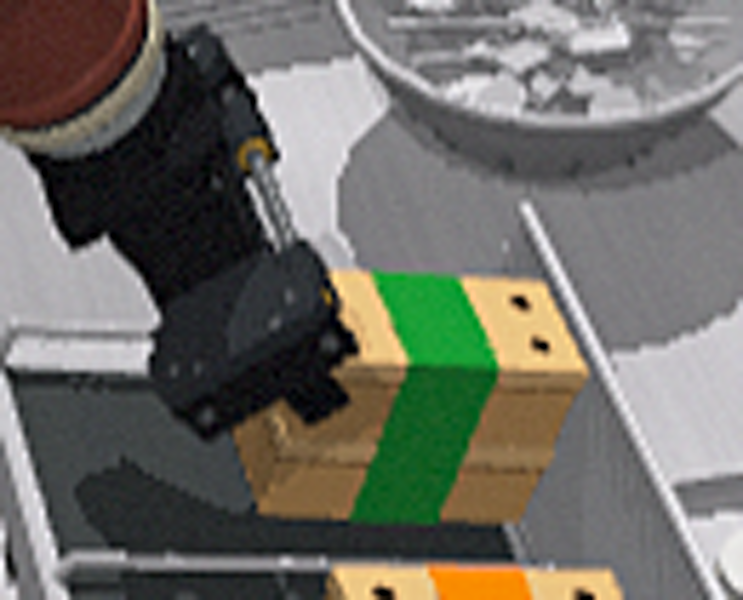

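```bash
python3 -m crank '[[5,[0,0.05,0.05],[0,0,0]],[5,[0,0.09,0.09],[0,0,0]],[5,[0,0.09,0.09],[0,0,0]],[7.6,[0,0.09,0.09],[0,0,0]],[7.6,[0,0.09,0.09],[0,0,0]]]';  python3 -c "
from plan import *
st()";python3 -m crank '[[7.6,[0,0,0],[0,0,0]],[7.6,[0,0,0],[0,0,0]],[7.6,[0,0,-0.5],[0,0,0]],[7.6,[0,0,-3],[0,0,0]],[7.6,[0,0,-8],[0,0,0]]]'; python3 -c "
from plan import *
st(); 
D=[0,0,-1]
go([.54,.08,.30])
s=imaging.grab_frame('side');t=imaging.grab_frame('top')
crop(s,290,120,420,225,'pics/s21.png');crop(t,200,100,340,250,'pics/t21.png')
"
```

```text
t: 36.6
tool_pos: [0.6148, 0.1419, 0.1157]
ee_rot: [[-0.021, 0.867, 0.498], [1.0, 0.018, 0.011], [0.001, 0.498, -0.867]]
contact_force: [0.1, -0.4, 0.2]
finger_gap: 0.0726
t 36.6 pos [0.6148 0.1419 0.1157] q [  7.8  -5.2 119.6  -5.6  36.  -79.7] F [ 0.1 -0.4  0.2] M [-0.    0.33 -0.  ] gap 0.0726
R [[-0.021, 0.867, 0.498], [1.0, 0.018, 0.011], [0.001, 0.498, -0.867]]
t: 37.22
tool_pos: [0.5735, 0.1407, 0.184]
ee_rot: [[-0.021, 0.869, 0.494], [1.0, 0.018, 0.01], [0.0, 0.494, -0.869]]
contact_force: [0.3, 0.6, 0.9]
finger_gap: 0.0762
t 37.23 pos [0.5735 0.1407 0.184 ] q [  8.5 -16.2 121.1  -5.   45.8 -80.2] F [0.3 0.6 0.9] M [ 0.04  0.3  -0.01] gap 0.0762
R [[-0.021, 0.869, 0.494], [1.0, 0.018, 0.01], [0.0, 0.494, -0.869]]
shift cm [-6.0, 2.72, -11.81] rot [0.0, 0.0, 0.0] rows>= 2.2
pics/s21.png 5.714285714285714
pics/t21.png 4.0
```

View pics/s21.png

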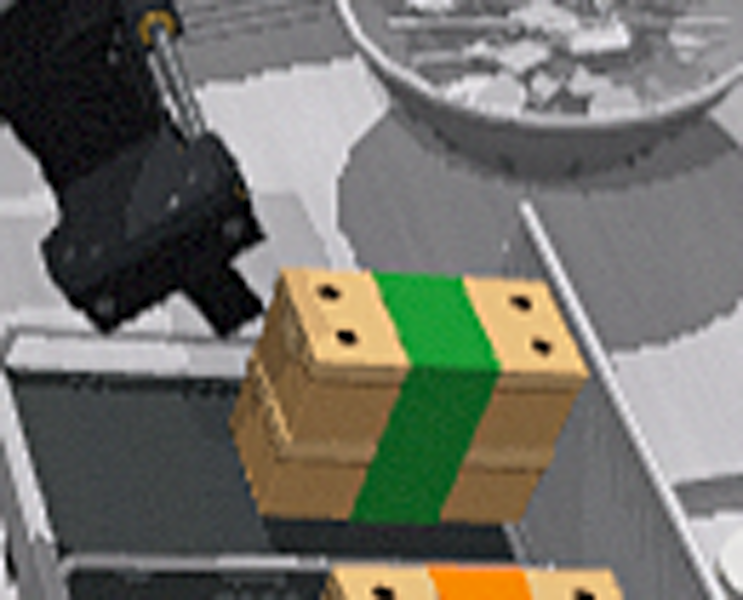

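View pics/t21.png

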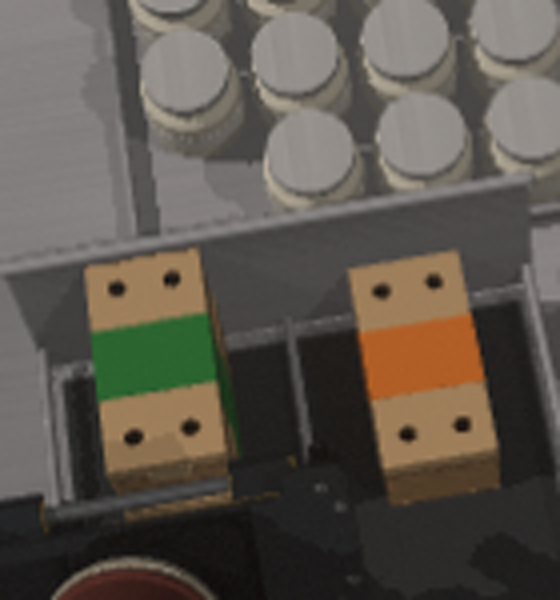

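```bash
python3 -c "
from plan import *
s=imaging.grab_frame('side');t=imaging.grab_frame('top')
import pickle; pickle.dump((t,s),open('ds1.pkl','wb'))
crop(t,340,190,400,240,'pics/t22.png');crop(s,320,255,380,300,'pics/s22.png')
"
```

```text
pics/t22.png 12.0
pics/s22.png 13.333333333333334
```

View pics/t22.png

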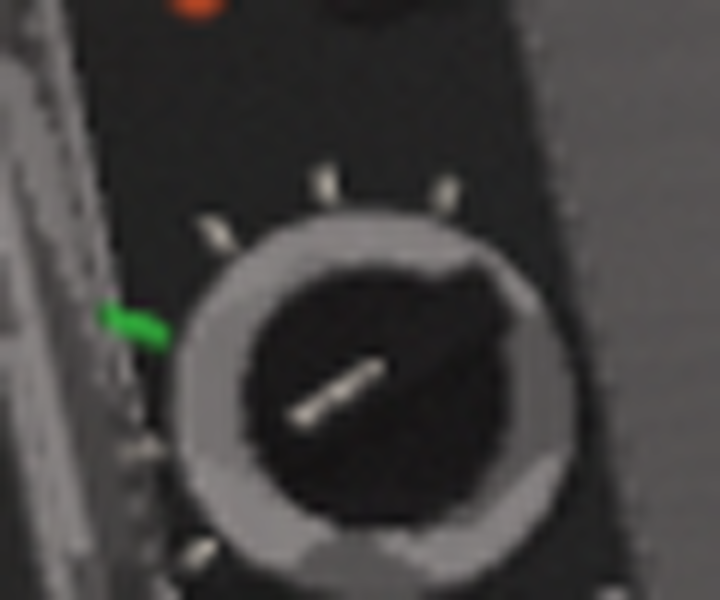

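View pics/s22.png

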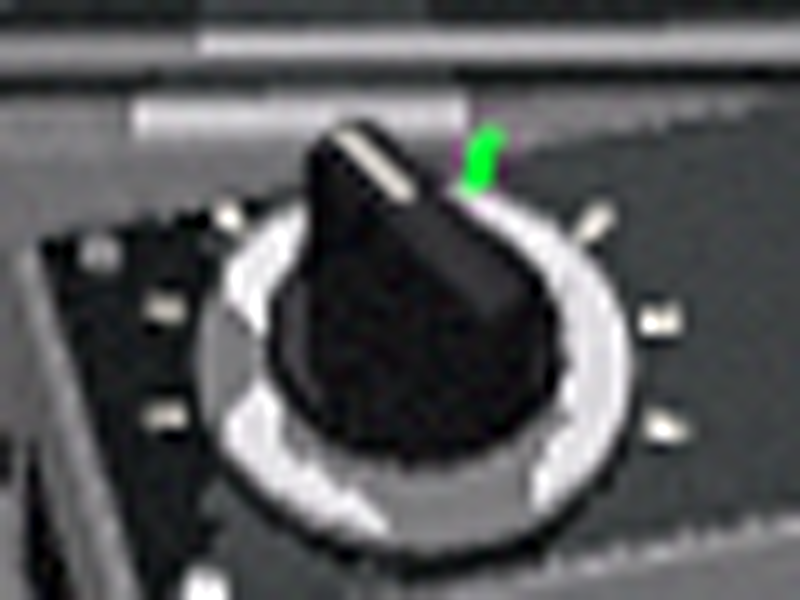

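Run:
```python
from plan import *
import pickle; t,s=pickle.load(open('ds1.pkl','rb'))
T=lambda u,v: un(u,v,6,340,165)
S=lambda u,v: un(u,v,13.333,320,255)
U=lambda u,v: un(u,v,12,340,190)
tk={0:T(209,466),30:T(149,460),60:T(98,427),90:T(70,376),150:U(217,233),180:U(325,185),210:U(446,192)}
sk={30:S(168,417),60:S(167,308),90:S(230,218),150:S(597,222),180:S(660,322),210:S(667,428)}
# 0 tick maybe hidden in side; identify later
def solve(pairs,p0):
    def f(p):
        out=[]
        for cam,dct in pairs:
            for a,px in dct.items():
                # turn a clockwise from warmer -x ; angle of direction = WA+pi - a
                th=p[3]+np.pi-np.radians(a)
                out.append(proj(cam,[p[0]+p[2]*np.cos(th),p[1]+p[2]*np.sin(th),.0995])[0]-px)
        return np.concatenate(out)
    r=least_squares(f,p0,loss='soft_l1'); return r.x,f(r.x).reshape(-1,2)
for pr in ([(t,tk)],[(s,sk)],[(t,tk),(s,sk)]):
    x,r=solve(pr,[.55,-.13,.035,.02]); print(x.round(4),np.abs(r).max().round(2), r.round(1).tolist())
ax=x
for cam,a,b in ((t,U(295,415),U(382,364)),(s,S(343,133),S(410,197))):
    A=atz(cam,a,.143);B=atz(cam,b,.143); d=A-B; th=np.arctan2(d[1],d[0]); print(A[:2],B[:2],'dir',np.degrees(th),'turn',np.degrees((ax[3]+np.pi-th)%(2*np.pi)), 'axis-perp offset', np.cross((B-[ax[0],ax[1],.143])[:2],d[:2]/np.linalg.norm(d[:2])), 'tipdist',np.linalg.norm(A[:2]-ax[:2]))
```

```text
[ 0.5482 -0.1291  0.0431  0.0264] 0.35 [[0.1, -0.0], [-0.1, 0.2], [-0.0, 0.1], [0.2, -0.3], [0.0, 0.1], [-0.0, -0.1], [-0.1, 0.1]]
[ 0.5466 -0.14    0.0469  0.2861] 3.51 [[-2.6, -0.1], [0.4, -0.4], [3.3, 0.5], [-3.5, 0.6], [-0.4, -0.6], [2.3, -0.0]]
[ 0.5483 -0.1301  0.0434  0.0491] 7.93 [[1.0, -0.1], [0.7, 0.4], [0.6, 0.4], [0.5, 0.0], [0.0, 0.2], [-0.1, -0.2], [-0.1, -0.3], [-0.7, -7.4], [4.2, -6.1], [7.9, -3.2], [-1.0, 0.4], [-0.3, -0.2], [-0.2, -0.0]]
[ 0.53948782 -0.10972893] [ 0.54618599 -0.12658616] dir 111.67026381369327 turn 71.1416219952655 axis-perp offset -0.000657948647888933 tipdist 0.02214658026862306
[ 0.5397695 -0.1113507] [ 0.54724611 -0.12652696] dir 116.22723190369076 turn 66.584653905268 axis-perp offset 0.0006388772755535941 tipdist 0.020549744112772758<stdin>:23: DeprecationWarning: Arrays of 2-dimensional vectors are deprecated. Use arrays of 3-dimensional vectors instead. (deprecated in NumPy 2.0)
```

```bash
cat >> plan.py <<'E'
def ya(d): a=np.radians(d); return tool([np.cos(a),np.sin(a),0],[0,0,-1])
E
python3 -c "
from plan import *
go([.53,.05,.30],ya(60)); go([.5482,-.129,.25],ya(24))
"
```

```text
shift cm [-9.02, 1.5, -12.13] rot [0.512, -0.144, 0.532] rows>= 4.0
shift cm [-26.96, 0.25, -7.1] rot [0.462, -0.309, 1.145] rows>= 6.8
```

```bash
python3 -m crank '[[6,[0,0,-4],[0.03,0,0]],[6,[-1.5,0.5,-9],[0.13,-0.03,0.13]],[6,[-5,1,-11],[0.26,-0.07,0.26]],[6,[-9,1.5,-12],[0.38,-0.11,0.4]],[6,[-14,1.5,-12],[0.5,-0.144,0.532]]]'; python3 -c "
from plan import *
st(); go([.5482,-.129,.20],ya(24))
"
```

```text
t: 38.05
tool_pos: [0.5321, -0.0004, 0.2977]
ee_rot: [[0.503, 0.864, 0.006], [0.864, -0.503, -0.002], [0.001, 0.006, -1.0]]
contact_force: [0.7, 0.7, 0.4]
finger_gap: 0.0601
t 38.05 pos [ 5.321e-01 -4.000e-04  2.977e-01] q [ -8.5  -3.4  92.4  -0.1  90.7 -68.3] F [0.7 0.7 0.4] M [ 0.04 -0.04 -0.06] gap 0.0601
R [[0.503, 0.864, 0.006], [0.864, -0.503, -0.002], [0.001, 0.006, -1.0]]
shift cm [-10.33, 7.8, 9.8] rot [0.005, -0.003, 0.625] rows>= 3.3
```

```bash
python3 -m crank '[[5,[-3,2,1],[0,0,0.16]],[5,[-6,4.5,3],[0.002,0,0.32]],[5,[-9,7,6],[0.005,-0.003,0.48]],[5,[-10.3,7.8,9],[0.005,-0.003,0.625]],[5,[-10.3,7.8,9.8],[0.005,-0.003,0.625]]]'; python3 -c "
from plan import *
st(); go([.5482,-.129,.095],ya(24))
w=imaging.grab_frame('wrist'); 
L=[np.array([.5482,-.129,.143])+r*np.array([np.cos(np.radians(114)),np.sin(np.radians(114)),0]) for r in(-.0235,.0235)]
crop(w,160,120,480,360,'pics/w23.png',[(proj(w,L),(0,0,255))])
"
```

```text
t: 38.67
tool_pos: [0.546, -0.1289, 0.1952]
ee_rot: [[0.913, 0.408, -0.005], [0.408, -0.913, 0.001], [-0.004, -0.003, -1.0]]
contact_force: [-0.2, -0.3, 0.9]
finger_gap: 0.05
t 38.67 pos [ 0.546  -0.1289  0.1952] q [-21.3   3.7  96.1  -0.   80.4 -45.4] F [-0.2 -0.3  0.9] M [-0.02 -0.06 -0.05] gap 0.05
R [[0.913, 0.408, -0.005], [0.408, -0.913, 0.001], [-0.004, -0.003, -1.0]]
shift cm [0.23, 0.13, 10.02] rot [-0.003, 0.004, 0.002] rows>= 1.6
pics/w23.png 2.5
```

View pics/w23.png

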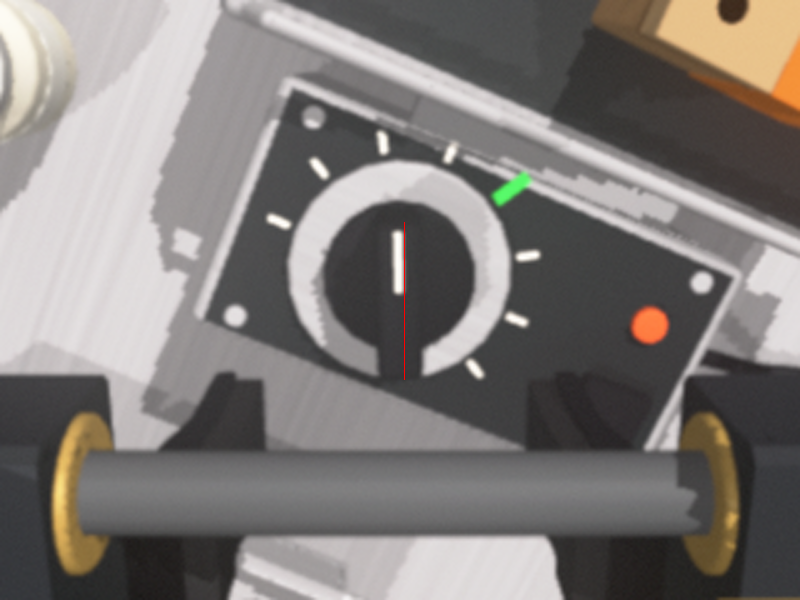

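```bash
python3 -m crank '[[5,[0.1,0.1,4],[0,0.004,0.002]],[5,[0.1,0.13,7],[-0.003,0.004,0.002]],[5,[0.1,0.13,9],[-0.003,0.004,0.002]],[5,[0.1,0.13,10],[-0.003,0.004,0.002]],[5,[0.1,0.13,10.2],[-0.003,0.004,0.002]]]'; python3 -c "
from plan import *
st()
s=imaging.grab_frame('side');crop(s,300,210,420,310,'pics/s24.png')
"
```

```text
t: 39.35
tool_pos: [0.5502, -0.1289, 0.0979]
ee_rot: [[0.912, 0.409, 0.007], [0.409, -0.912, -0.003], [0.006, 0.005, -1.0]]
contact_force: [1.1, -0.3, -0.2]
finger_gap: 0.0498
t 39.35 pos [ 0.5502 -0.1289  0.0979] q [-21.2   8.5 101.8   0.   69.3 -45.3] F [ 1.1 -0.3 -0.2] M [-0.08  0.08  0.  ] gap 0.0498
R [[0.912, 0.409, 0.007], [0.409, -0.912, -0.003], [0.006, 0.005, -1.0]]
pics/s24.png 6.0
```

View pics/s24.png

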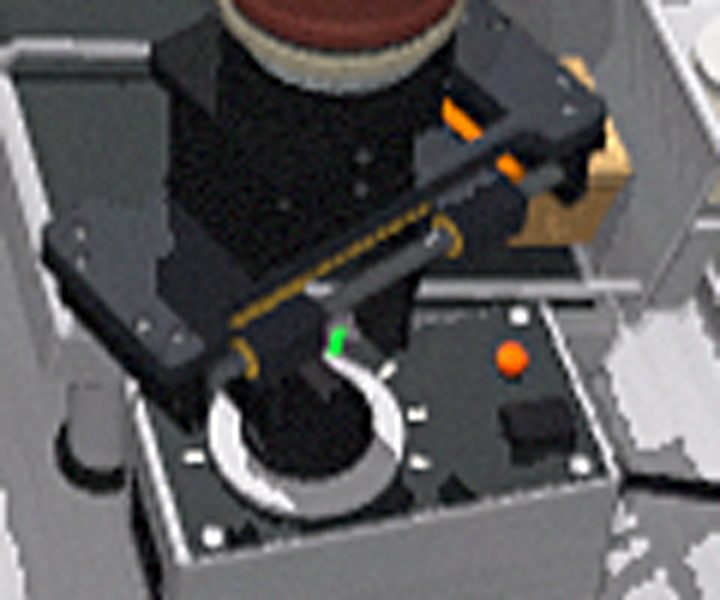

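```bash
python3 -m crank '[[5,[0,0,0.2],[0,0,0]],[5,[0,0,0.4],[0,0,0]],[5,[0,0,0.5],[0,0,0]],[0.8,[0,0,0.5],[0,0,0]],[0.8,[0,0,0.5],[0,0,0]]]' 25; python3 -m crank '[[0.8,[0,0,0],[0,0,0]],[0.8,[0,0,0],[0,0,0]],[0.8,[0,0,0],[0,0,0]],[0.8,[0,0,0],[0,0,0]],[0.8,[0,0,0],[0,0,0]]]'; python3 -c "
from plan import *
st()
print(np.degrees(np.arctan2(*sensors.sense()['ee_rot'][[1,0],0])))
"
```

```text
t: 40.02
tool_pos: [0.5499, -0.1295, 0.0926]
ee_rot: [[0.913, 0.407, 0.007], [0.407, -0.913, -0.003], [0.005, 0.005, -1.0]]
contact_force: [0.1, 0.5, -0.1]
finger_gap: 0.0376
t: 40.65
tool_pos: [0.5478, -0.1302, 0.0925]
ee_rot: [[0.913, 0.407, 0.003], [0.407, -0.913, -0.004], [0.001, 0.005, -1.0]]
contact_force: [-7.6, -2.3, 6.2]
finger_gap: 0.0139
t 40.65 pos [ 0.5478 -0.1302  0.0925] q [-2.13e+01  8.80e+00  1.02e+02 -1.00e-01  6.89e+01 -4.53e+01] F [-7.6 -2.3  6.2] M [-0.54  1.41  0.02] gap 0.0139
R [[0.913, 0.407, 0.003], [0.407, -0.913, -0.004], [0.001, 0.005, -1.0]]
24.04187083130624
```

```bash
python3 -m crank '[[0.8,[-0.2,0,0],[0,0,0]],[0.8,[-0.2,0,0],[0,0,0.15]],[0.8,[-0.2,0,0],[0,0,0.33]],[0.8,[-0.2,0,0],[0,0,0.5]],[0.8,[-0.2,0,0],[0,0,0.66]]]'; python3 -c "
from plan import *
st()
print(np.degrees(np.arctan2(*sensors.sense()['ee_rot'][[1,0],0]))+28.6)
"
```

```text
t: 41.28
tool_pos: [0.5473, -0.1303, 0.0925]
ee_rot: [[0.97, -0.243, 0.006], [-0.243, -0.97, -0.003], [0.006, 0.001, -1.0]]
contact_force: [-3.6, 0.4, 2.9]
finger_gap: 0.0137
t 41.27 pos [ 0.5473 -0.1303  0.0925] q [-21.4   8.6 102.3  -0.   68.8  -7.3] F [-3.6  0.4  2.9] M [-0.21  0.93  0.02] gap 0.0137
R [[0.97, -0.243, 0.006], [-0.243, -0.97, -0.003], [0.006, 0.001, -1.0]]
14.529021381345666
```

```bash
python3 -m crank '[[0.8,[-0.1,0,0],[0,0,0.12]],[0.8,[-0.1,0,0],[0,0,0.22]],[0.8,[-0.1,0,0],[0,0,0.254]],[0.8,[-0.1,0,0],[0,0,0.254]],[0.8,[-0.1,0,0],[0,0,0.254]]]'; python3 -c "
from plan import *
st()
print(np.degrees(np.arctan2(*sensors.sense()['ee_rot'][[1,0],0]))+28.6)
"
```

```text
t: 41.9
tool_pos: [0.5471, -0.1302, 0.0925]
ee_rot: [[0.881, -0.474, 0.007], [-0.474, -0.881, -0.003], [0.008, -0.001, -1.0]]
contact_force: [-1.5, -1.7, -0.2]
finger_gap: 0.0138
t 41.9 pos [ 0.5471 -0.1302  0.0925] q [-21.4   8.5 102.4  -0.   68.7   6.9] F [-1.5 -1.7 -0.2] M [-0.44  0.31 -0.07] gap 0.0138
R [[0.881, -0.474, 0.007], [-0.474, -0.881, -0.003], [0.008, -0.001, -1.0]]
0.32767119027059977
```

Open and rise to look with the wrist camera.

```bash
python3 -m crank '[[0.8,[0,0,0],[0,0,0.005]],[5,[0,0,0],[0,0,0.005]],[5,[0,0,0],[0,0,0.005]],[5,[0,0,0],[0,0,0.005]],[5,[0,0,0],[0,0,0.005]]]'; python3 -m crank '[[5,[0,0,0],[0,0,0]],[5,[0,0,-1.5],[0,0,0]],[5,[0,0,-5],[0,0,0]],[5,[0,0,-10],[0,0,0]],[5,[0,0,-12],[0,0,0]]]';python3 -m crank '[[5,[0,0,0],[0,0,0]],[5,[0,0,0],[0,0,0]],[5,[0,0,0],[0,0,0]],[5,[0,0,0],[0,0,0]],[5,[0,0,0],[0,0,0]]]'; python3 -c "
from plan import *
st()
w=imaging.grab_frame('wrist'); 
import pickle; pickle.dump(w,open('w25.pkl','wb'))
crop(w,200,140,440,320,'pics/w25.png')
"
```

```text
t: 42.52
tool_pos: [0.5471, -0.1299, 0.0925]
ee_rot: [[0.878, -0.479, 0.007], [-0.479, -0.878, -0.003], [0.008, -0.001, -1.0]]
contact_force: [0.3, -0.3, -0.1]
finger_gap: 0.0453
t: 43.15
tool_pos: [0.5482, -0.1304, 0.2174]
ee_rot: [[0.878, -0.479, 0.013], [-0.479, -0.878, -0.005], [0.014, -0.002, -1.0]]
contact_force: [-0.2, -0.5, -0.3]
finger_gap: 0.0499
t: 43.78
tool_pos: [0.5459, -0.1296, 0.2118]
ee_rot: [[0.878, -0.479, 0.006], [-0.479, -0.878, -0.002], [0.006, -0.001, -1.0]]
contact_force: [-0.5, 0.3, 0.5]
finger_gap: 0.0501
t 43.77 pos [ 0.5459 -0.1296  0.2118] q [-21.4   2.5  95.6   0.   81.5   7.2] F [-0.5  0.3  0.5] M [-0.1   0.14 -0.04] gap 0.0501
R [[0.878, -0.479, 0.006], [-0.479, -0.878, -0.002], [0.006, -0.001, -1.0]]
pics/w25.png 3.3333333333333335
```

View pics/w25.png

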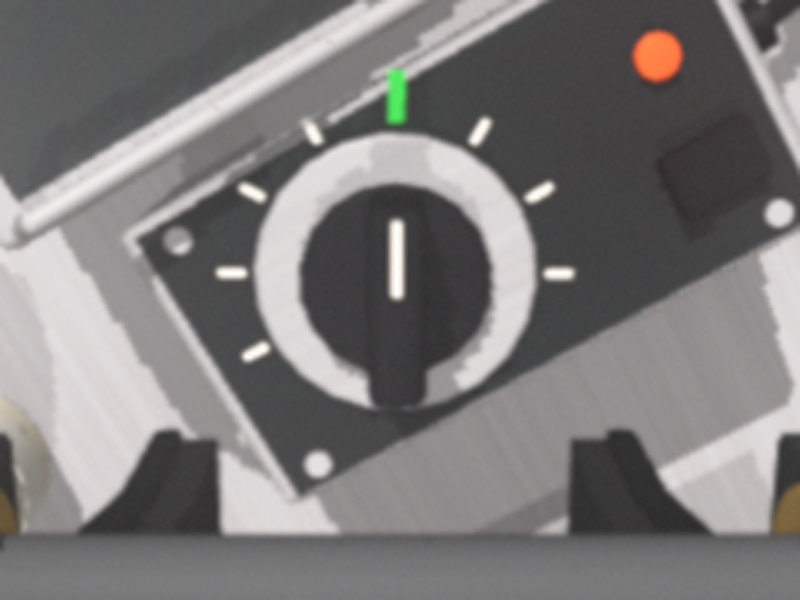

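```bash
python3 -m crank '[[5,[0,2,-3],[0,0,0]],[5,[0,4,-6],[0,0,0]],[5,[0,4,-8],[0,0,0]],[5,[0,4,-8],[0,0,0]],[5,[0,4,-8],[0,0,0]]]'; python3 -c "
from plan import *
s=imaging.grab_frame('side');t=imaging.grab_frame('top')
g=cbox(ps+Rs@np.array([-.067,0,0]),Rs);g2=cbox(ps+Rs@np.array([-.067,0,.046]),Rs)
crop(s,0,0,640,480,'pics/s26.png');crop(s,290,120,420,225,'pics/s27.png',[(proj(s,g2[5:]),(0,0,255)),(proj(s,g[5:]),(255,255,0))]);crop(t,200,100,340,240,'pics/t26.png',[(proj(t,g2[5:]),(0,0,255))])
st()"
```

```text
t: 44.45
tool_pos: [0.5263, -0.1637, 0.2911]
ee_rot: [[0.878, -0.478, 0.006], [-0.478, -0.878, -0.002], [0.006, -0.001, -1.0]]
contact_force: [0.6, 0.0, -0.3]
finger_gap: 0.05
pics/s26.png 1.25
pics/s27.png 5.714285714285714
pics/t26.png 4.285714285714286
t 44.55 pos [ 0.526  -0.1638  0.2907] q [-25.5  -0.6  90.4   0.   89.9   3.1] F [-0.9 -0.3 -1.2] M [-0.09  0.08 -0.  ] gap 0.0499
R [[0.878, -0.478, 0.005], [-0.478, -0.878, -0.001], [0.005, -0.001, -1.0]]
```

View pics/s26.png

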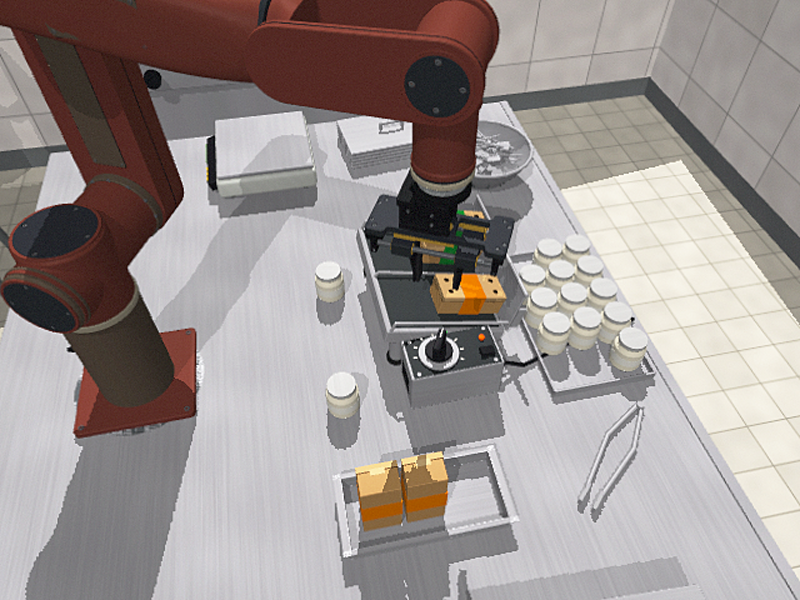

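View pics/s27.png

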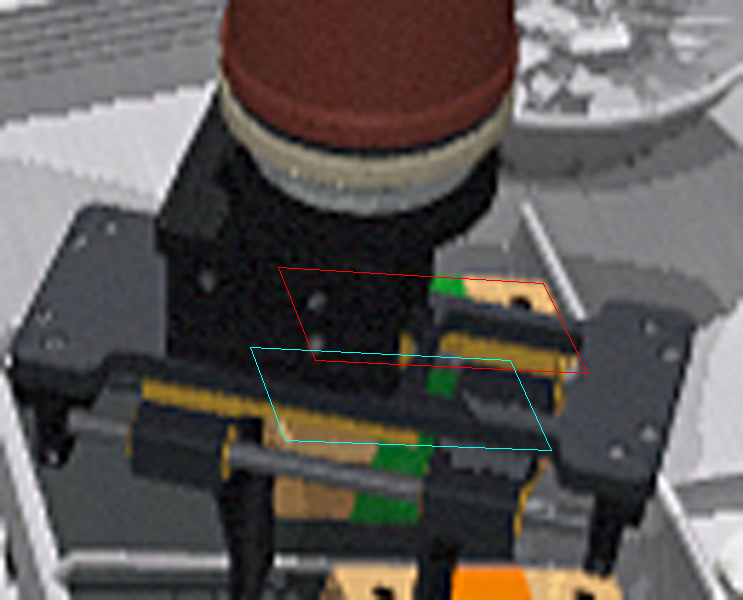

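View pics/t26.png

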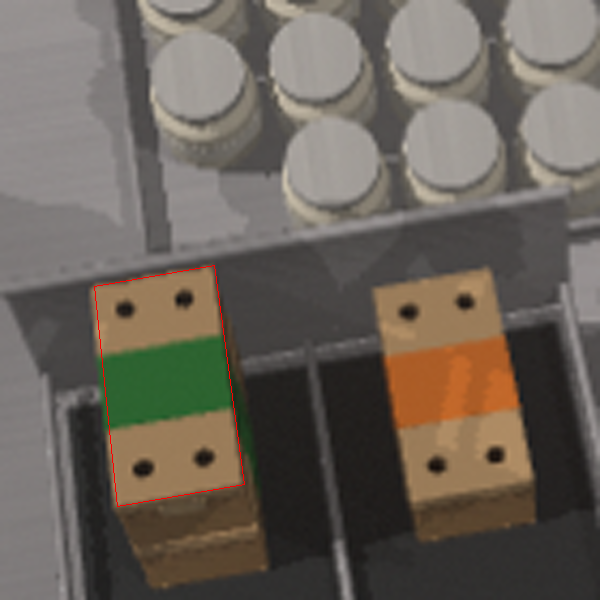

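```bash
python3 -c "
from bench import workorder
print(workorder.close_job())"
```

```text
the job is handed in; nothing more can be done
None
```

Both green-banded cartons are stacked in the free lane, and the thermostat dial is on its green 60-degree mark. I handed the job in at about 44.6 s of the 72 s allowed.

- **Cartons:** I placed green1 first. I lifted green2 out of the pan, stood it on the bench to change grip, and laid it on top of green1. Both are lid up and lengthwise down the slope. I pressed each against the backstop at about 10 to 13 N. I lowered each until the wrist showed light contact, 10 N or less, before opening the fingers.
- **Dial:** I turned it last. The wrist picture showed the pointer on the green tick, within about a degree.
- **Last checks:** The final top picture shows green2's lid within about a pixel (2 mm) of where it should be. In the last side picture the arm hid much of the stack. The side picture taken just after release showed the two cartons flush, with their ends level at the backstop. The orange-banded cartons, jars and other things looked unmoved, and the arm was clear of everything at hand-in.

**What disagreed:** The fingers end about 33 mm short of where the tool position says they do. My first two tries at gripping green1 therefore closed just above its lid. The pictures show it was not moved, and I allowed for the difference from then on. My first re-grip angle for green2 ran into joints 2 and 3 at the ends of their range, so I used a 45-degree tilt instead.

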